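# Weigh a mixed consignment on the counter scale

### The arm

A 6-joint arm with a two-finger parallel gripper is mounted at the origin on the work surface. World frame = base frame: x ahead of the robot, y to its left, z up, the work surface at z = 0. Lengths are in mm, angles in rad, forces in N, time in s.
With the tool pointing down it reaches from about 275 to 750 mm from the base axis. Payload 10.2 kg.
Tool frame: the origin (TCP) lies between the finger pads; the fingertips stand ctrl.tips_ahead ahead of it and the grasp point (between the pads) lies 8 mm behind it (ctrl.tips_ahead is the distance from the TCP to the fingertips, in mm); z points along the fingers, y is the direction in which the jaws open and shut (so a half turn about z gives the same grasp; the last joint's range is limited). The gripper opens to 85 mm and grips with 20 to 120 N. Pads are 22 mm wide; open, the fingers measure 114 mm over their backs; the gripper's body (76 mm by 85 mm) begins 54 mm behind the grasp point. The pads swing forward as they close: fully open they stand 13 mm farther back than shut.
Start: joints at [-1.402, 0.313, 1.498, -0, 1.331, -0.223], TCP at [200.461, -485.229, 242.294] pointing down, gripper open.
Joint ranges: [-2.94, 2.94], [-0.97, 2.17], [0.19, 2.56], [-1.23, 4.37], [0.02, 3.11], [-2.88, 2.88]. Speed limits (rad/s): [2.39, 2.39, 3.01, 3.14, 3.14, 3.14].

### API

Orientations are given as a unit quaternion [w, x, y, z].
In Python, from rig import ctrl gives the robot as it stands. The module is installed in compiled form; this text tells all that it offers.
- The arm moves only by the tool move_arm, never from a script. Its argument "motion" is a list of rows, each an object with "offset": the shift along the tool's x, y, z in m, a list of three; "angular": the turn, a rotation vector about the tool's x, y, z in degrees, a list of three; "jaw": the finger opening in m, from 0 to 0.0854. In form: [{"offset": [tx, ty, tz], "angular": [ax, ay, az], "jaw": jaw}, ...]. A call has 1 to 5 rows; each row is the pose to reach, as a shift and turn from the pose commanded when the call began, along the tool's axes at that moment; what a row does not reach only later rows make up. A row lasts 1/8 s, in which the tool goes at most 62.5 mm and 10.7 degrees, less where a joint would pass 70% of its speed; a pose out of reach is approached as far as the arm can. A call with a gripper value outside its range is refused whole. The fingers move at their own pace and stop on an object; "squeeze" is the grip in N (left out, the last holds). Time passes only in rows, so rows that repeat a pose let the fingers close. It gives the time, the measured TCP pose, the force and the opening at its end, in the units of the state.
- ctrl.sense(): the state, without advancing time (a new reading comes with each control period).
- ctrl.capture(name): name is "scene" or "top" or "wrist"; returns a dict with "img" (480x640x3 uint8, red, green, blue), "intrinsics" (3x3 intrinsics, pixels), "k1" (the pictures are not rectified: a ray, as slopes to the right and down, at radius r is drawn at 1 + k1 r^2 times it, then the intrinsics apply), "rvec" (rotation vector, rad) and "tvec" (3), from world to camera coordinates, as OpenCV has them. Camera axes: x right, y down, z forward; pixel columns grow to the right and rows downward; lengths in mm; the calibration is good to about 2 mm. A picture is of the moment at which its call begins. There is no depth.
- ctrl.finish_job(): hands the job in, once; it reports no verdict.
The state is a dict: "time_s": time; "joints": joint angles; "dq": joint speeds; "tau": joint torques, N m; "eef_pos": TCP position; "ee_rot": TCP orientation; "force": force on the tool from outside, world axes, zero at the start; "wrist_torque": the same for the moment, N m; "grip_width": opening from 0.0 (shut) to 1.0 (fully open).
Only numpy, scipy, OpenCV 4.12 (cv2) and the standard library are available. Lean on these libraries where they do the work, as an engineer would, in place of code of your own. Each camera call takes 0.05 s, during which the arm holds its last target. There are 200 camera calls.

### The job

Load the whole consignment on the counter scale and print its weight: stack all the flat board mailers in one squared-up pile centred on the letter ribs of the pan, lengthwise like the tubes, and rest each mailing tube level in its own pair of vee notches of the cradle, centred along the notches. The mailers lie in the letter lanes with no room for fingers beside them, so slide each along its lane part-way over the open end of the table to get hold of it. Once everything is on, press the chrome button on the scale's base fully down, let it come back, and leave the load in place without disturbing the other things on the table.

Things in the scene. Friction and masses are not known exactly. Their poses are not given: they have to be found in the camera images.
- table_edge (a point): Point on the top edge of the open right-hand end of the zinc-clad table. The edge is straight and runs along world x through this point (x from -0.3 to 0.95); beyond it (smaller y) is open space down to the floor. The table top is z = 0, 35 mm thick.
- mailer1: Stiff brown board mailer with a blank label and one red corner mark on top: flat rigid plate 150 (own x) x 66 (own y) x 3 mm (own z), 60 g. Origin: centre of its underside. Lies flat on the table in a letter lane, own x along it, no room for a finger beside it: press on it, slide it along the lane until about 40 mm overhang the table edge, and grip its sides out there. May be absent (None).
- mailer2: Stiff brown board mailer with a blank label and one blue corner mark on top: flat rigid plate 150 (own x) x 66 (own y) x 3 mm (own z), 60 g. Origin: centre of its underside. Lies flat on the table in a letter lane, own x along it, no room for a finger beside it: press on it, slide it along the lane until about 40 mm overhang the table edge, and grip its sides out there. May be absent (None).
- mailer3: Stiff brown board mailer with a blank label and one orange corner mark on top: flat rigid plate 150 (own x) x 66 (own y) x 3 mm (own z), 60 g. Origin: centre of its underside. Lies flat on the table in a letter lane, own x along it, no room for a finger beside it: press on it, slide it along the lane until about 40 mm overhang the table edge, and grip its sides out there. May be absent (None).
- tube1: Cardboard mailing tube, round barrel 36 mm diameter, with a square 44 x 44 x 6 mm white plug on each end so that it does not roll; 180 mm long overall, about 140 g. Origin: on the axis, at mid-length; own x is the tube's axis. Lies on the table with its axis 22 mm up. May be absent (None).
- tube2: Cardboard mailing tube, round barrel 36 mm diameter, with a square 44 x 44 x 6 mm blue plug on each end so that it does not roll; 180 mm long overall, about 140 g. Origin: on the axis, at mid-length; own x is the tube's axis. Lies on the table with its axis 22 mm up. May be absent (None).
- lanes: Letter lanes, fixed at the open end of the table: four dark steel guide strips, each 28 mm wide, 210 mm long (along world y) and 8 mm high, 100 mm apart, ending at the table edge. They leave three lanes 72 mm wide, centred at own x = -100, 0 and +100 mm; the floor of a lane is the table top. Origin: middle of the strips, on the table.
- scale: Green-enamelled counter scale, fixed. Origin: on the table under the middle of its pan; front faces own -x. Plinth 240 mm wide, 40 mm high, own x -175 to +65 mm. Bright steel pan 130 (x) x 270 mm (y), top 136 mm above the table when empty, sprung: sinks about 1 mm per 100 g, 10 mm at most. Letter ribs at the pan's right (-y), green tube cradle at its left (+y).
- rest (a point): Centre of the top of the letter ribs, 80 mm right (-y) of the pan's middle: two green cross ribs 10 mm wide, 70 mm long (y), 12 mm high above the pan, 30 mm before and behind this point. x: the way a mailer's length should lie (same as the tube lanes); z up. A mailer centred here reaches 40 mm past each rib and 10 mm past the pan. Inner tube lane: 100 mm away in +y. Moves with the pan.
- lane_a (a point): Rest point of the inner lane of the tube cradle: where a tube's middle (on its axis) is when it lies in its two vees, 44 mm above the pan. x along the lane, z up. Saddle plates 8 mm thick stand 45 mm before and behind it, with open 90-degree vees 42 mm wide at the mouth; between them fingers have room down to the pan. Lanes are 76 mm apart; either tube fits either. Moves with the pan.
- lane_b (a point): Rest point of the outer (left, +y) lane of the tube cradle: where a tube's middle (on its axis) is when it lies in its two vees, 44 mm above the pan. x along the lane, z up. Saddle plates 8 mm thick stand 45 mm before and behind it, with open 90-degree vees 42 mm wide at the mouth; between them fingers have room down to the pan. Lanes are 76 mm apart; either tube fits either. Moves with the pan.
- button_top (a point): Centre of the top of the chrome push button, 30 mm diameter, pointing up on the front plinth of the scale, 147 mm in front of the pan's middle, toward the robot; 62 mm above the table when released. It moves with the button.
- button (a joint): Travel of the button in m: 0 released, 0.006 fully down; sprung, needs about 5 N to go fully down, comes back by itself. The weight is printed beyond 0.004.
- pen_pot: Terracotta pot with three pens, 88 mm across, 85 mm high (pens to 140 mm). Origin: centre of its foot. Bystander.
- bell: Brass bicycle bell, 60 mm across, 48 mm high, with a small thumb lever. Origin: centre of its foot. Bystander.
- torch: Chunky yellow plastic torch lying down, 165 mm long (own x), 56 mm across the head. Origin: below the middle, on the table. Bystander.
There are look-alikes about, which are no part of the job. Leave any green look-alike of the tube2 alone.

How it is judged (in metres and radians):
On the way:
1. with the whole consignment lying properly on the scale, the chrome button is pressed fully down (value of joint button above 0.004 m and x of mailer1 in the frame of rest between -0.022 and 0.022 m and y of mailer1 in the frame of rest between -0.016 and 0.016 m and z of mailer1 in the frame of rest between -0.003 and 0.012 m and angle between the x axis of each of mailer1, mailer2, mailer3 and the x axis of rest, either way round below 0.14 rad and angle between each of mailer1, mailer2, mailer3's own z axis and vertical below 0.06 rad and linear speed of each of mailer1, mailer2, mailer3, tube1, tube2 below 0.03 m/s and x of mailer2 in the frame of rest between -0.022 and 0.022 m and y of mailer2 in the frame of rest between -0.016 and 0.016 m and z of mailer2 in the frame of rest between -0.003 and 0.012 m and x of mailer3 in the frame of rest between -0.022 and 0.022 m and y of mailer3 in the frame of rest between -0.016 and 0.016 m and z of mailer3 in the frame of rest between -0.003 and 0.012 m and horizontal distance between mailer1 and mailer2 below 0.018 m and horizontal distance between each of mailer1, mailer2 and mailer3 below 0.018 m and ((x of tube1 in the frame of lane_a between -0.022 and 0.022 m and y of tube1 in the frame of lane_a between -0.006 and 0.006 m and z of tube1 in the frame of lane_a between -0.005 and 0.005 m) or (x of tube1 in the frame of lane_b between -0.022 and 0.022 m and y of tube1 in the frame of lane_b between -0.006 and 0.006 m and z of tube1 in the frame of lane_b between -0.005 and 0.005 m)) and angle between the x axis of each of tube1, tube2 and the x axis of lane_a, either way round below 0.08 rad and ((x of tube2 in the frame of lane_a between -0.022 and 0.022 m and y of tube2 in the frame of lane_a between -0.006 and 0.006 m and z of tube2 in the frame of lane_a between -0.005 and 0.005 m) or (x of tube2 in the frame of lane_b between -0.022 and 0.022 m and y of tube2 in the frame of lane_b between -0.006 and 0.006 m and z of tube2 in the frame of lane_b between -0.005 and 0.005 m))), for 0.1 s.
At the end, for the whole second after the job is handed in: All mailers flat in one pile on the ribs: 22 mm lengthwise, 16 mm sideways of centre, 18 mm of each other, 0.14 rad. All tubes down in both vees of a lane: 5 mm height, 6 mm sideways, 22 mm lengthwise of its resting point, 0.08 rad. All at rest, button up (x of mailer1 in the frame of rest between -0.022 and 0.022 m and y of mailer1 in the frame of rest between -0.016 and 0.016 m and z of mailer1 in the frame of rest between -0.003 and 0.012 m and angle between the x axis of each of mailer1, mailer2, mailer3 and the x axis of rest, either way round below 0.14 rad and angle between each of mailer1, mailer2, mailer3's own z axis and vertical below 0.06 rad and linear speed of each of mailer1, mailer2, mailer3, tube1, tube2 below 0.03 m/s and x of mailer2 in the frame of rest between -0.022 and 0.022 m and y of mailer2 in the frame of rest between -0.016 and 0.016 m and z of mailer2 in the frame of rest between -0.003 and 0.012 m and x of mailer3 in the frame of rest between -0.022 and 0.022 m and y of mailer3 in the frame of rest between -0.016 and 0.016 m and z of mailer3 in the frame of rest between -0.003 and 0.012 m and horizontal distance between mailer1 and mailer2 below 0.018 m and horizontal distance between each of mailer1, mailer2 and mailer3 below 0.018 m and ((x of tube1 in the frame of lane_a between -0.022 and 0.022 m and y of tube1 in the frame of lane_a between -0.006 and 0.006 m and z of tube1 in the frame of lane_a between -0.005 and 0.005 m) or (x of tube1 in the frame of lane_b between -0.022 and 0.022 m and y of tube1 in the frame of lane_b between -0.006 and 0.006 m and z of tube1 in the frame of lane_b between -0.005 and 0.005 m)) and angle between the x axis of each of tube1, tube2 and the x axis of lane_a, either way round below 0.08 rad and ((x of tube2 in the frame of lane_a between -0.022 and 0.022 m and y of tube2 in the frame of lane_a between -0.006 and 0.006 m and z of tube2 in the frame of lane_a between -0.005 and 0.005 m) or (x of tube2 in the frame of lane_b between -0.022 and 0.022 m and y of tube2 in the frame of lane_b between -0.006 and 0.006 m and z of tube2 in the frame of lane_b between -0.005 and 0.005 m)) and value of joint button below 0.002 m); the robot touches nothing.
It fails at once if a bystander (pen pot, bell, torch) is moved more than 30 mm (distance of any of pen_pot, bell, torch from where it was at the start of the episode above 0.03 m).
Of mailer1, mailer2, mailer3 only 2 to 3 are there at a start; the rules pass over those that are not, and their reading is None.
Of tube1, tube2 only 1 to 2 are there at a start; the rules pass over those that are not, and their reading is None.
At some moment in a run one of tube1, tube2 may be knocked a few centimetres aside while the robot is not near it.
It also fails if it takes over 210 s, if anything falls off the work surface, if the arm or the gripper's body presses on something with over 40 N, if the wrist force passes 120 N, or if a joint passes its speed limit or range.

## Working session

There is one attempt and no reset: what is moved stays moved. The work goes in short steps, Python scripts to look and compute and a tool call to move; the robot and the scene stay as the last step left them, time stands still between calls to the robot, and variables do not carry over. Pictures are saved under pics/ and viewed, about 12 in all and at most 16, crops included, and the job is handed in when it is done.

Besides the shell and the picture viewer there is one more tool, called by a JSON object that holds its "method" and its "body", one argument or row to a line. move_arm: Moves the arm, as the interface text tells. Its arguments: {"type":"object","properties":{"motion":{"type":"array","items":{"type":"object","properties":{"offset":{"type":"array","items":{"type":"number"}},"angular":{"type":"array","items":{"type":"number"}},"jaw":{"type":"number"}}}},"squeeze":{"type":"number"}},"required":["motion"]}

```bash
mkdir -p pics; cat > h.py <<'E'
import numpy as np, cv2, sys
from rig import ctrl
from scipy.spatial.transform import Rotation as R
def cap(n,f):
    c=ctrl.capture(n); cv2.imwrite(f'pics/{f}.png',c['img'][:,:,::-1]); np.save(f'pics/{f}.npy',{k:c[k] for k in('intrinsics','k1','rvec','tvec')},allow_pickle=True); return c
def crop(f,x0,y0,x1,y1,s):
    i=cv2.imread(f'pics/{f}.png')[y0:y1,x0:x1]; i=cv2.resize(i,None,fx=s,fy=s,interpolation=cv2.INTER_CUBIC); cv2.imwrite(f'pics/{f}_c{x0}_{y0}.png',i)
def cal(f): return np.load(f'pics/{f}.npy',allow_pickle=True).item()
def w(f,uv,z):
    c=cal(f); K=np.array(c['intrinsics']); M=cv2.Rodrigues(np.array(c['rvec'],float))[0]; t=np.array(c['tvec'],float).ravel()
    p=cv2.undistortPoints(np.array([[uv]],float),K,np.array([c['k1'],0,0,0.]))[0,0]
    d=M.T@np.array([p[0],p[1],1]); o=-M.T@t
    return (o+d*(z-o[2])/d[2]).round(1)
def px(f,P):
    c=cal(f); return cv2.projectPoints(np.array(P,float).reshape(-1,1,3),np.array(c['rvec'],float),np.array(c['tvec'],float),np.array(c['intrinsics']),np.array([c['k1'],0,0,0.]))[0].reshape(-1,2).round(1)
def st():
    s=ctrl.sense(); q=np.array(s['ee_rot']); r=R.from_quat(q[[1,2,3,0]])
    print('t',s['time_s'],'p',np.round(s['eef_pos'],1),'F',np.round(s['force'],1),'g',s['grip_width'],'j',np.round(s['joints'],2)); print(r.as_matrix().round(3))
    return np.array(s['eef_pos']),r
def go(x,y,z,yaw=None):
    # tool-frame offset (m) to world target; yaw deg = world angle of jaw (tool y) axis
    p,r=st(); o=r.inv().apply(np.array([x,y,z])-p)/1000
    print('offset',o.round(4))
    if yaw is not None:
        best=None
        for k in(0,180,-180):
            a=np.radians(yaw+k); Y=np.array([np.cos(a),np.sin(a),0]); Z=np.array([0,0,-1.]); X=np.cross(Y,Z)
            v=(r.inv()*R.from_matrix(np.c_[X,Y,Z])).as_rotvec(degrees=True)
            if best is None or np.linalg.norm(v)<np.linalg.norm(best): best=v
        print('angular',best.round(2))
E
python3 - <<'E'
from h import *
for n in('scene','top','wrist'): cap(n,n+'0')
print(ctrl.tips_ahead); st()
a=np.hstack([cv2.imread('pics/scene0.png'),cv2.imread('pics/wrist0.png')]); cv2.imwrite('pics/a.png',cv2.resize(a,(800,300)))
E
```

```text
11.0
t 0.15 p [ 200.4 -485.   241.9] F [ 0.3 -0.8 -0.1] g 1.0031971988957757 j [-1.4   0.31  1.5   0.    1.33 -0.22]
[[ 0.924  0.382 -0.   ]
 [ 0.382 -0.924  0.001]
 [ 0.    -0.001 -1.   ]]
```

View pics/top0.png

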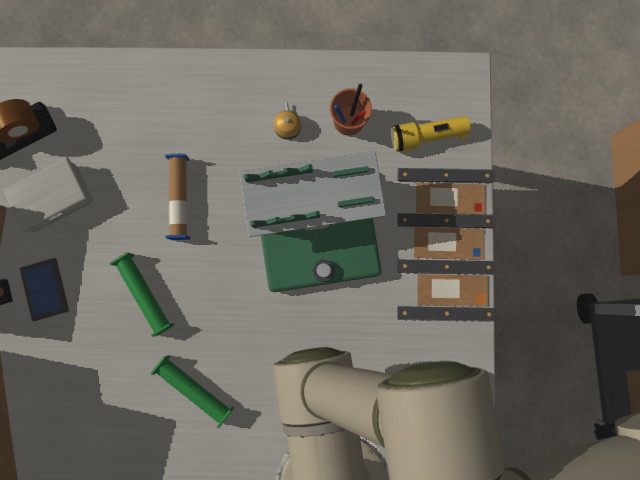

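View pics/scene0.png

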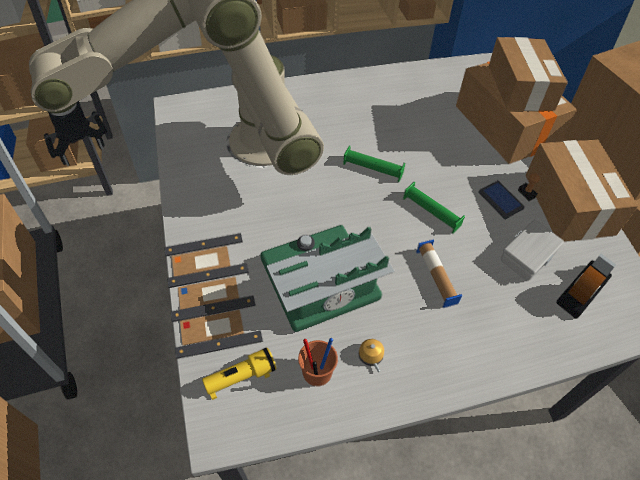

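The top view shows three mailers in lanes at about (450,200), (450,243) and (452,290), with tube2 (blue plugs) at (177,197). The scale's button is at (323,270). I see no white-plug tube, and the green look-alikes are on the left.

```bash
python3 - <<'E'
from h import *
crop('top0',235,145,500,330,3)
crop('top0',140,140,220,260,3)
E
```

```text
(no output)
```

View pics/top0_c235_145.png

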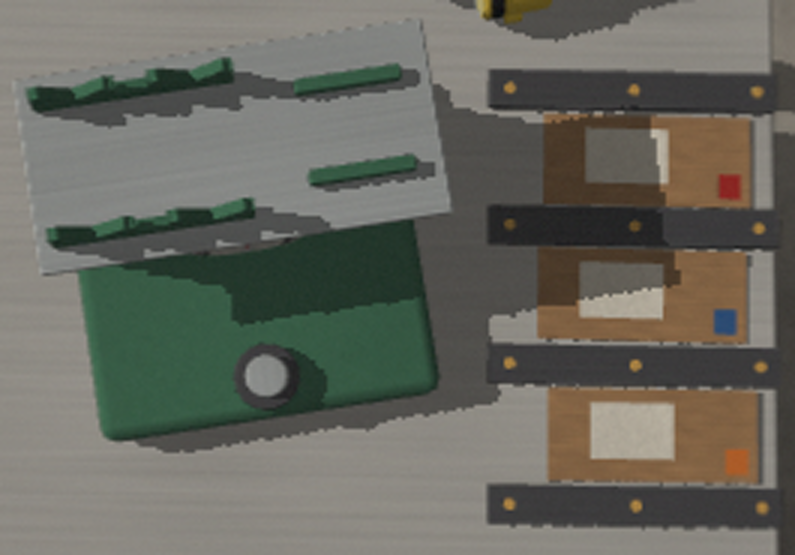

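The crop shows pan corners at (13,80), (420,18), (452,213) and (42,275). The ribs are centred at about (348,80) and (363,170), and the button is at (266,376). The mailers end about 10 mm short of the table edge.

```bash
python3 - <<'E'
from h import *
def W(x,y,z): return w('top0',(235+x/3,145+y/3),z)
pan=[W(*p,136) for p in((13,80),(420,18),(452,213),(42,275))]; print('pan',np.mean(pan,0),pan)
rb=W(348,79,148); fr=W(363,170,148); print('ribs',rb,fr,(rb+fr)/2, 'yaw',np.degrees(np.arctan2(*(rb-fr)[1::-1])))
for a,b in(((295,88),(400,73)),((310,178),(415,162))): print('rib ends',W(*a,148),W(*b,148))
print('button',W(266,376,62))
for n,c in(('m1',((545,114),(751,118),(750,208),(544,205))),('m2',((539,250),(747,253),(747,343),(538,339))),('m3',((549,389),(758,393),(758,482),(548,480)))):
    q=[W(*p,3) for p in c]; print(n,np.mean(q,0).round(1),q[0],q[1],q[2])
for p in((488,70),(777,72),(776,527),(488,523)): print('lane corner',W(*p,8))
print('edge',W(776,300,0))
# tube
for p in((177,156),(177,237)): print('tube end',w('top0',p,44))
for p in((351,108),(288,120),(400,135),(470,127)): print('by',w('top0',p,60))
print(px('top0',[[0,0,0]]))
E
```

```text
pan [593.25  53.85 136.  ] [array([634.6, 197.2, 136. ]), array([679.8, -67.5, 136. ]), array([551.4, -88.9, 136. ]), array([507.2, 174.6, 136. ])]
ribs [635.7 -20.3 148. ] [576.6 -30.5 148. ] [606.15 -25.4  148.  ] yaw 9.792146242917473
rib ends [629.3  13.7 148. ] [640.2 -53.7 148. ]
rib ends [570.9   3.4 148. ] [582.3 -63.7 148. ]
button [448.2  29.3  62. ]
m1 [ 611.3 -245.6    3. ] [ 644.8 -171.     3. ] [ 644.4 -321.6    3. ] [ 578.1 -319.8    3. ]
m2 [ 512.7 -241.4    3. ] [ 545.  -166.5    3. ] [ 545.2 -317.2    3. ] [ 480.  -316.3    3. ]
m3 [ 412.5 -248.3    3. ] [ 444.9 -173.5    3. ] [ 444.2 -323.8    3. ] [ 380.7 -323.     3. ]
lane corner [ 675.6 -128.8    8. ]
lane corner [ 677.7 -339.7    8. ]
lane corner [ 349.1 -334.1    8. ]
lane corner [ 349.3 -129.4    8. ]
edge [ 511.7 -338.6    0. ]
tube end [687.3 344.8  44. ]
tube end [514.  337.5  44. ]
by [792.  -23.4  60. ]
by [763.9 109.2  60. ]
by [ 735.1 -126.9   60. ]
by [ 755.  -274.8   60. ]
[[334.4 486.4]]
```

```bash
python3 - <<'E'
from h import *
go(413,-225,40,0); go(413,-225,100,0)
E
```

```text
t 0.15 p [ 200.4 -485.   241.9] F [ 0.3 -0.8 -0.1] g 1.0031971988957757 j [-1.4   0.31  1.5   0.    1.33 -0.22]
[[ 0.924  0.382 -0.   ]
 [ 0.382 -0.924  0.001]
 [ 0.    -0.001 -1.   ]]
offset [ 0.2957 -0.159   0.2021]
angular [-4.000e-02 -5.000e-02 -6.755e+01]
t 0.15 p [ 200.4 -485.   241.9] F [ 0.3 -0.8 -0.1] g 1.0031971988957757 j [-1.4   0.31  1.5   0.    1.33 -0.22]
[[ 0.924  0.382 -0.   ]
 [ 0.382 -0.924  0.001]
 [ 0.    -0.001 -1.   ]]
offset [ 0.2957 -0.159   0.1421]
angular [-4.000e-02 -5.000e-02 -6.755e+01]
```

{"method": "move_arm", "body": {
  "motion": [
    {"offset":[0.06,-0.032,0],"angular":[0,0,-10],"jaw":0},
    {"offset":[0.12,-0.064,0],"angular":[0,0,-20],"jaw":0},
    {"offset":[0.18,-0.096,0.02],"angular":[0,0,-30],"jaw":0},
    {"offset":[0.23,-0.125,0.06],"angular":[0,0,-40],"jaw":0},
    {"offset":[0.27,-0.14,0.1],"angular":[0,0,-50],"jaw":0}
  ]
}}

```text
time_s: 0.78
eef_pos: [386.3, -263.1, 155.4]
ee_rot: [0.001, 0.805, 0.593, 0.0]
force: [0.6, -0.3, -0.9]
grip_width: 0.004
```

```bash
python3 - <<'E'
from h import *
go(413,-225,40,0)
E
```

```text
t 0.775 p [ 386.3 -263.1  155.4] F [ 0.6 -0.3 -0.9] g 0.004247652158140908 j [-0.85  0.28  1.79  0.    1.07 -0.55]
[[ 0.296  0.955  0.001]
 [ 0.955 -0.296 -0.001]
 [-0.001  0.002 -1.   ]]
offset [0.0444 0.0141 0.1154]
angular [  0.09   0.07 -17.2 ]
```

{"method": "move_arm", "body": {
  "motion": [
    {"offset":[0.031,0.0074,0.04],"angular":[0,0,-10],"jaw":0},
    {"offset":[0.031,0.0074,0.08],"angular":[0,0,-17.5],"jaw":0},
    {"offset":[0.031,0.0074,0.107],"angular":[0,0,-17.5],"jaw":0},
    {"offset":[0.031,0.0074,0.112],"angular":[0,0,-17.5],"jaw":0},
    {"offset":[0.031,0.0074,0.117],"angular":[0,0,-17.5],"jaw":0}
  ]
}}

```text
time_s: 1.4
eef_pos: [401.9, -237.7, 39.3]
ee_rot: [0.001, 0.707, 0.707, 0.0]
force: [-0.5, 0.3, -0.4]
grip_width: -0.001
```

{"method": "move_arm", "body": {
  "motion": [
    {"offset":[0,0,0.004],"angular":[0,0,0],"jaw":0},
    {"offset":[0,0,0.007],"angular":[0,0,0],"jaw":0},
    {"offset":[0,0,0.01],"angular":[0,0,0],"jaw":0},
    {"offset":[0,0,0.01],"angular":[0,0,0],"jaw":0}
  ]
}}

```text
time_s: 1.9
eef_pos: [401.5, -237.2, 28.7]
ee_rot: [-0.0, 0.707, 0.707, 0.0]
force: [0.4, 0.0, 0.4]
grip_width: -0.001
```

```bash
python3 - <<'E'
from h import *
go(413,-225,14,0)
E
```

```text
t 1.9 p [ 401.5 -237.2   28.7] F [0.4 0.  0.4] g -0.001479207833089241 j [-0.79  0.49  1.89  0.    0.76 -0.78]
[[ 0.001  1.    -0.   ]
 [ 1.    -0.001  0.   ]
 [ 0.    -0.    -1.   ]]
offset [0.0122 0.0115 0.0147]
angular [-0.01 -0.01 -0.06]
```

{"method": "move_arm", "body": {
  "motion": [
    {"offset":[0.012,0.011,0.006],"angular":[0,0,0],"jaw":0},
    {"offset":[0.012,0.011,0.012],"angular":[0,0,0],"jaw":0},
    {"offset":[0.012,0.011,0.014],"angular":[0,0,0],"jaw":0},
    {"offset":[0.012,0.011,0.015],"angular":[0,0,0],"jaw":0},
    {"offset":[0.012,0.011,0.016],"angular":[0,0,0],"jaw":0}
  ]
}}

```text
time_s: 2.52
eef_pos: [412.5, -225.0, 13.9]
ee_rot: [-0.0, 0.707, 0.707, 0.0]
force: [-5.5, 8.8, 30.6]
grip_width: 0.002
```

{"method": "move_arm", "body": {
  "motion": [
    {"offset":[0,0,-0.0004],"angular":[0,0,0],"jaw":0},
    {"offset":[-0.014,0,-0.0004],"angular":[0,0,0],"jaw":0},
    {"offset":[-0.028,0,-0.0004],"angular":[0,0,0],"jaw":0},
    {"offset":[-0.042,0,-0.0004],"angular":[0,0,0],"jaw":0},
    {"offset":[-0.054,0,-0.0004],"angular":[0,0,0],"jaw":0}
  ]
}}

```text
time_s: 3.15
eef_pos: [412.6, -278.6, 14.0]
ee_rot: [-0.001, 0.708, 0.707, 0.001]
force: [0.1, 10.5, 15.6]
grip_width: 0.001
```

{"method": "move_arm", "body": {
  "motion": [
    {"offset":[-0.006,0,0],"angular":[0,0,0],"jaw":0},
    {"offset":[-0.006,0,0],"angular":[0,0,0],"jaw":0},
    {"offset":[-0.006,0,-0.03],"angular":[0,0,0],"jaw":0},
    {"offset":[-0.006,0,-0.09],"angular":[0,0,0],"jaw":0}
  ]
}}

```text
time_s: 3.65
eef_pos: [411.5, -284.6, 102.8]
ee_rot: [-0.002, 0.708, 0.707, 0.0]
force: [0.5, -0.9, 0.2]
grip_width: -0.004
```

```bash
python3 - <<'E'
from h import *
st(); cap('wrist','w1')
E
```

```text
t 3.65 p [ 411.5 -284.6  102.8] F [ 0.5 -0.9  0.2] g -0.0038624552563790646 j [-0.84  0.42  1.74 -0.    0.98 -0.84]
[[ 0.001  1.    -0.003]
 [ 1.    -0.001  0.003]
 [ 0.003 -0.003 -1.   ]]
```

View pics/w1.png

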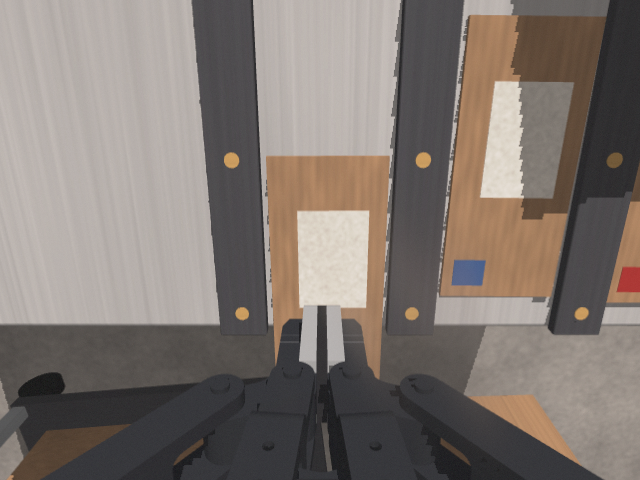

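The mailer has slid over the edge. In this view its rear edge is at v=156 (u 267–389) and the table edge is at v≈324.

```bash
python3 - <<'E'
from h import *
for p in((267,156),(389,156),(275,345),(384,320)): print(w('w1',p,3))
for p in((150,325),(540,325)): print('edge',w('w1',p,0))
for p in((440,297),(470,15)): print('m2',w('w1',p,3))
go(413,-357,102.8,0)
E
```

```text
[ 382.6 -233.7    3. ]
[ 447.6 -233.8    3. ]
[ 382.6 -350.2    3. ]
[ 449.4 -332.7    3. ]
edge [ 305.3 -337.9    0. ]
edge [ 546.4 -337.9    0. ]
m2 [ 482.  -317.2    3. ]
m2 [ 483.3 -166.3    3. ]
t 3.7 p [ 414.3 -287.4  111.2] F [ 4.3 -3.2  9.5] g 0.0011547218238734788 j [-0.84  0.41  1.73 -0.    0.99 -0.84]
[[ 0.001  1.     0.006]
 [ 1.    -0.001 -0.007]
 [-0.007  0.006 -1.   ]]
offset [-0.0696 -0.0013  0.0089]
angular [ 0.36  0.4  -0.05]
```

{"method": "move_arm", "body": {
  "motion": [
    {"offset":[-0.04,0.002,0],"angular":[0,0,0],"jaw":0.083},
    {"offset":[-0.076,0.002,0],"angular":[0,0,0],"jaw":0.083},
    {"offset":[-0.076,0.002,0.02],"angular":[0,0,0],"jaw":0.083},
    {"offset":[-0.076,0.002,0.05],"angular":[0,0,0],"jaw":0.083},
    {"offset":[-0.076,0.002,0.07],"angular":[0,0,0],"jaw":0.083}
  ]
}}

```text
time_s: 4.32
eef_pos: [414.0, -361.2, 31.8]
ee_rot: [-0.001, 0.708, 0.707, 0.0]
force: [0.2, -0.6, -0.1]
grip_width: 0.975
```

{"method": "move_arm", "body": {
  "motion": [
    {"offset":[0,0,0.012],"angular":[0,0,0],"jaw":0.083},
    {"offset":[0,0,0.024],"angular":[0,0,0],"jaw":0.083},
    {"offset":[0,0,0.033],"angular":[0,0,0],"jaw":0.083},
    {"offset":[0,0,0.037],"angular":[0,0,0],"jaw":0.083},
    {"offset":[0,0,0.037],"angular":[0,0,0],"jaw":0.083}
  ]
}}

```text
time_s: 4.95
eef_pos: [414.5, -361.3, -3.8]
ee_rot: [0.0, 0.707, 0.707, -0.0]
force: [0.0, 0.2, 0.5]
grip_width: 0.974
```

```bash
python3 - <<'E'
from h import *
st(); print(ctrl.tips_ahead)
E
```

```text
t 4.95 p [ 414.5 -361.3   -3.8] F [0.  0.2 0.5] g 0.974268981496886 j [-0.93  0.68  1.65 -0.    0.81 -0.93]
[[ 0.001  1.     0.   ]
 [ 1.    -0.001 -0.   ]
 [-0.     0.    -1.   ]]
11.0
```

{"method": "move_arm", "body": {
  "motion": [
    {"offset":[0,0,0],"angular":[0,0,0],"jaw":0.06},
    {"offset":[0,0,0],"angular":[0,0,0],"jaw":0.06},
    {"offset":[0,0,0],"angular":[0,0,0],"jaw":0.06},
    {"offset":[0,0,-0.006],"angular":[0,0,0],"jaw":0.06},
    {"offset":[0,0,-0.02],"angular":[0,0,0],"jaw":0.06}
  ],
  "squeeze": 60
}}

```text
time_s: 5.58
eef_pos: [414.2, -361.0, 16.5]
ee_rot: [-0.0, 0.707, 0.707, 0.0]
force: [-0.2, -0.0, -1.0]
grip_width: 0.741
```

```bash
python3 - <<'E'
from h import *
st(); 
a=np.vstack([cap('wrist','w2')['img'][150:,100:540],cap('scene','s2')['img'][180:380,130:570]])[:,:,::-1]; cv2.imwrite('pics/a2.png',a)
E
```

```text
t 5.575 p [ 414.2 -361.    16.5] F [-0.2 -0.  -1. ] g 0.7410340088901044 j [-0.93  0.65  1.64  0.    0.85 -0.93]
[[ 0.001  1.    -0.001]
 [ 1.    -0.001  0.001]
 [ 0.001 -0.001 -1.   ]]
```

View pics/a2.png

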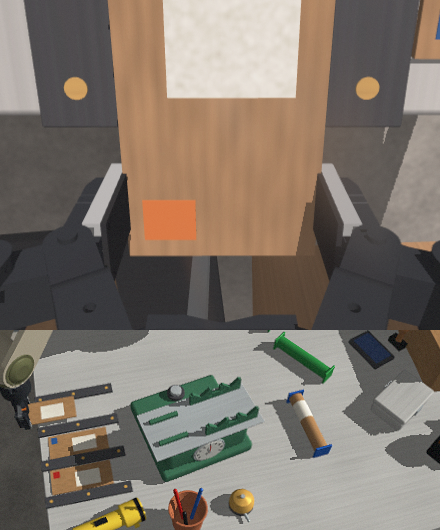

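{"method": "move_arm", "body": {
  "motion": [
    {"offset":[0,0,-0.04],"angular":[0,0,0],"jaw":0.06},
    {"offset":[0.02,0.01,-0.09],"angular":[0,0,8],"jaw":0.06},
    {"offset":[0.05,0.025,-0.14],"angular":[0,0,16],"jaw":0.06},
    {"offset":[0.09,0.04,-0.18],"angular":[0,0,24],"jaw":0.06},
    {"offset":[0.13,0.055,-0.19],"angular":[0,0,32],"jaw":0.06}
  ]
}}

```text
time_s: 6.3
eef_pos: [470.5, -230.6, 209.0]
ee_rot: [0.002, 0.876, 0.482, 0.001]
force: [-0.4, 0.5, -1.7]
grip_width: 0.742
```

```bash
python3 - <<'E'
from h import *
go(555,-33.9,200,-80.4)
E
```

```text
t 6.3 p [ 470.5 -230.6  209. ] F [-0.4  0.5 -1.7] g 0.7423967505497001 j [-0.68  0.34  1.56  0.    1.25 -0.12]
[[ 0.535  0.845  0.004]
 [ 0.845 -0.535 -0.003]
 [-0.001  0.005 -1.   ]]
offset [ 0.2114 -0.0338  0.0088]
angular [ 0.28 -0.09 48.07]
```

{"method": "move_arm", "body": {
  "motion": [
    {"offset":[0.045,-0.007,0],"angular":[0,0,9.6],"jaw":0.06},
    {"offset":[0.095,-0.014,0],"angular":[0,0,19.2],"jaw":0.06},
    {"offset":[0.145,-0.022,0],"angular":[0,0,28.8],"jaw":0.06},
    {"offset":[0.185,-0.029,0],"angular":[0,0,38.4],"jaw":0.06},
    {"offset":[0.205,-0.033,0],"angular":[0,0,48],"jaw":0.06}
  ]
}}

```text
time_s: 6.92
eef_pos: [550.7, -38.1, 206.2]
ee_rot: [-0.0, 0.996, 0.085, -0.0]
force: [0.7, -0.5, -0.5]
grip_width: 0.74
```

{"method": "move_arm", "body": {
  "motion": [
    {"offset":[0,0,0],"angular":[0,0,0],"jaw":0.06},
    {"offset":[0,0,0],"angular":[0,0,0],"jaw":0.06}
  ]
}}

```text
time_s: 7.18
eef_pos: [550.1, -40.7, 206.2]
ee_rot: [0.0, 0.996, 0.088, -0.0]
force: [-0.9, 1.0, -1.8]
grip_width: 0.744
```

```bash
python3 - <<'E'
from h import *
cap('top','t3'); cap('wrist','w3'); crop('t3',300,100,480,280,3)
i=cv2.imread('pics/t3_c300_100.png'); j=cv2.resize(cv2.imread('pics/w3.png')[:,120:520],None,fx=.6,fy=.6); o=np.zeros((540,540+240,3),np.uint8); o[:,:540]=i; o[:288,540:]=j; cv2.imwrite('pics/a3.png',o)
go(555,-33.9,160,-80.4)
E
```

```text
t 7.275 p [550.1 -40.9 206.2] F [ 0.3  0.1 -0.3] g 0.7499734501096159 j [-0.29  0.4   1.47 -0.    1.27  1.11]
[[ 0.985  0.173 -0.   ]
 [ 0.173 -0.985 -0.   ]
 [-0.     0.    -1.   ]]
offset [ 0.006  -0.0061  0.0462]
angular [0.01 0.01 0.38]
```

View pics/a3.png

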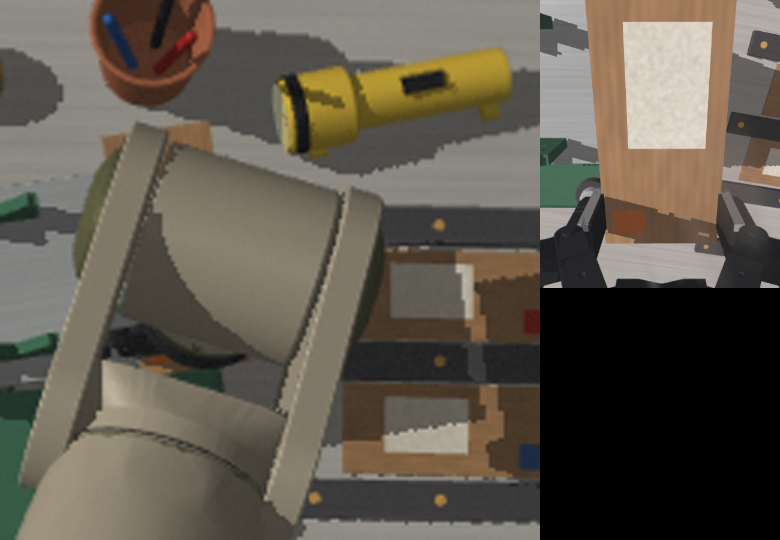

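{"method": "move_arm", "body": {
  "motion": [
    {"offset":[0.006,-0.006,0.01],"angular":[0,0,0.4],"jaw":0.06},
    {"offset":[0.006,-0.006,0.03],"angular":[0,0,0.4],"jaw":0.06},
    {"offset":[0.006,-0.006,0.046],"angular":[0,0,0.4],"jaw":0.06},
    {"offset":[0.006,-0.006,0.054],"angular":[0,0,0.4],"jaw":0.06},
    {"offset":[0.006,-0.006,0.056],"angular":[0,0,0.4],"jaw":0.06}
  ]
}}

```text
time_s: 7.9
eef_pos: [555.2, -33.1, 149.8]
ee_rot: [-0.0, 0.997, 0.083, -0.0]
force: [-0.1, -0.6, -0.6]
grip_width: 0.742
```

```bash
python3 - <<'E'
from h import *
go(555,-33.9,144,-80.4)
cap('scene','s4'); crop('s4',240,190,420,330,4)
E
```

```text
t 7.9 p [555.2 -33.1 149.8] F [-0.1 -0.6 -0.6] g 0.741587248884302 j [-0.27  0.47  1.53 -0.    1.15  1.13]
[[ 0.986  0.166 -0.   ]
 [ 0.166 -0.986  0.   ]
 [-0.    -0.    -1.   ]]
offset [-0.0003  0.0007  0.0058]
angular [-0.01  0.03 -0.05]
```

View pics/s4_c240_190.png

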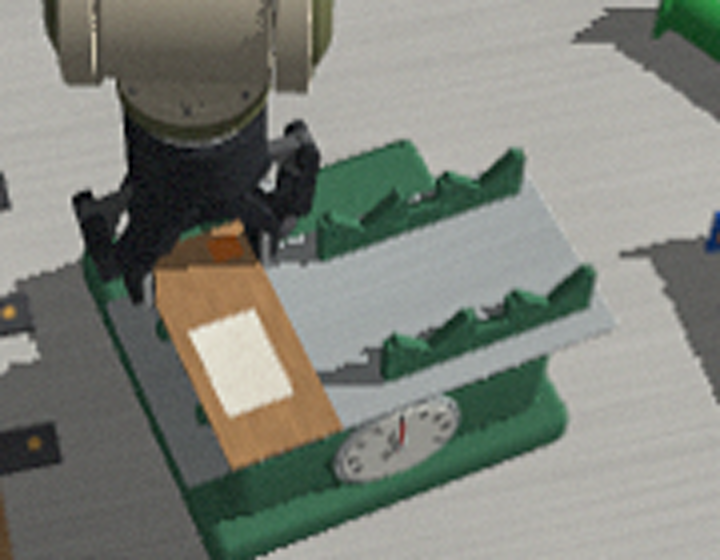

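{"method": "move_arm", "body": {
  "motion": [
    {"offset":[0,0,0.003],"angular":[0,0,0],"jaw":0.06},
    {"offset":[0,0,0.005],"angular":[0,0,0],"jaw":0.06},
    {"offset":[0,0,0.0065],"angular":[0,0,0],"jaw":0.06},
    {"offset":[0,0,0.0065],"angular":[0,0,0],"jaw":0.06}
  ]
}}

```text
time_s: 8.45
eef_pos: [555.4, -33.2, 143.9]
ee_rot: [0.0, 0.997, 0.083, 0.0]
force: [-0.0, -0.1, 0.6]
grip_width: 0.743
```

{"method": "move_arm", "body": {
  "motion": [
    {"offset":[0,0,0],"angular":[0,0,0],"jaw":0.083},
    {"offset":[0,0,0],"angular":[0,0,0],"jaw":0.083},
    {"offset":[0,0,-0.005],"angular":[0,0,0],"jaw":0.083},
    {"offset":[0,0,-0.03],"angular":[0,0,0],"jaw":0.083},
    {"offset":[-0.03,0,-0.08],"angular":[0,0,0],"jaw":0.083}
  ]
}}

```text
time_s: 9.07
eef_pos: [525.3, -38.0, 223.3]
ee_rot: [-0.001, 0.997, 0.083, -0.001]
force: [-0.4, 0.2, 1.2]
grip_width: 0.97
```

```bash
python3 - <<'E'
from h import *
st()
cap('scene','s5'); crop('s5',240,190,420,330,4)
cap('wrist','w5')
i=cv2.imread('pics/s5_c240_190.png');j=cv2.resize(cv2.imread('pics/w5.png'),None,fx=.5,fy=.5)
i[:240,400:720]=j; cv2.imwrite('pics/a5.png',i)
E
```

```text
t 9.075 p [525.3 -38.  223.3] F [-0.4  0.2  1.2] g 0.9699015568533834 j [-0.29  0.33  1.52  0.    1.29  1.11]
[[ 0.986  0.166 -0.003]
 [ 0.166 -0.986  0.001]
 [-0.003 -0.001 -1.   ]]
```

View pics/a5.png

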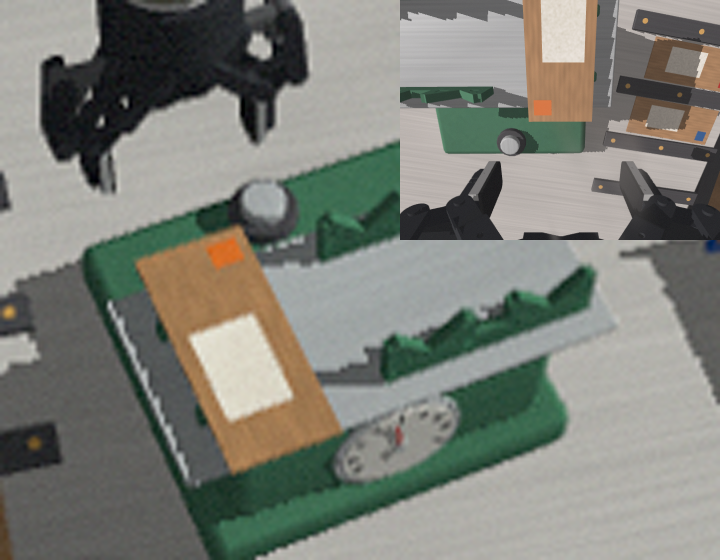

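Mailer 3 lies flat on both ribs with its corners at (138,262), (238,226), (341,428) and (233,472) in the crop. Next I'll check its position and plan mailer 2.

```bash
python3 - <<'E'
from h import *
q=np.array([w('s5',(240+x/4,190+y/4),150.4) for x,y in((138,262),(238,226),(341,428),(233,472))]); c=q.mean(0); print(q.tolist())
a=np.radians(9.6); d=(c-[606.6,-25.2,150.4])[:2]; print('err own',d@[np.cos(a),np.sin(a)],d@[-np.sin(a),np.cos(a)])
v=(q[2]+q[3]-q[0]-q[1]); print('yaw',np.degrees(np.arctan2(v[1],v[0])))
print('button',w('s5',(240+262/4,190+198/4),62))
go(514,-222,40,0)
E
```

```text
[[541.8, -64.3, 150.4], [530.2, -2.2, 150.4], [675.6, 23.0, 150.4], [688.7, -41.0, 150.4]]
err own 3.119922834617639 3.60518120293995
yaw 9.420994737321763
button [452.1  30.7  62. ]
t 9.175 p [525.9 -38.7 229. ] F [-0.   0.   0.3] g 0.9722037353237504 j [-0.3   0.32  1.52 -0.    1.29  1.11]
[[ 0.986  0.166  0.008]
 [ 0.166 -0.986 -0.003]
 [ 0.007  0.004 -1.   ]]
offset [-0.0435  0.1781  0.1894]
angular [  0.48  -0.2  -80.47]
```

{"method": "move_arm", "body": {
  "motion": [
    {"offset":[-0.01,0.04,0],"angular":[0,0,-10],"jaw":0},
    {"offset":[-0.02,0.085,0],"angular":[0,0,-20],"jaw":0},
    {"offset":[-0.03,0.13,0.01],"angular":[0,0,-30],"jaw":0},
    {"offset":[-0.04,0.17,0.04],"angular":[0,0,-40],"jaw":0},
    {"offset":[-0.0435,0.178,0.08],"angular":[0,0,-50],"jaw":0}
  ]
}}

```text
time_s: 9.8
eef_pos: [512.3, -223.4, 143.2]
ee_rot: [0.001, 0.867, 0.498, 0.0]
force: [-0.1, -0.2, -1.2]
grip_width: -0.005
```

{"method": "move_arm", "body": {
  "motion": [
    {"offset":[0,0,0.02],"angular":[0,0,-10],"jaw":0},
    {"offset":[0,0,0.04],"angular":[0,0,-20],"jaw":0},
    {"offset":[0,0,0.07],"angular":[0,0,-30.4],"jaw":0},
    {"offset":[0,0,0.09],"angular":[0,0,-30.4],"jaw":0},
    {"offset":[0,0,0.09],"angular":[0,0,-30.4],"jaw":0}
  ]
}}

```text
time_s: 10.42
eef_pos: [511.7, -220.4, 52.5]
ee_rot: [-0.001, 0.708, 0.707, -0.0]
force: [0.4, -0.4, 0.5]
grip_width: -0.001
```

```bash
python3 - <<'E'
from h import *
go(514,-222,17,0)
E
```

```text
t 10.425 p [ 511.7 -220.4   52.5] F [ 0.4 -0.4  0.5] g -0.0005753158008030454 j [-0.62  0.6   1.6   0.    0.94 -0.62]
[[ 0.001  1.    -0.002]
 [ 1.    -0.001  0.002]
 [ 0.002 -0.002 -1.   ]]
offset [-0.0016  0.0024  0.0355]
angular [-0.13 -0.09 -0.07]
```

{"method": "move_arm", "body": {
  "motion": [
    {"offset":[-0.001,0.002,0.018],"angular":[0,0,0],"jaw":0},
    {"offset":[-0.001,0.002,0.032],"angular":[0,0,0],"jaw":0},
    {"offset":[-0.001,0.002,0.037],"angular":[0,0,0],"jaw":0},
    {"offset":[-0.001,0.002,0.0385],"angular":[0,0,0],"jaw":0},
    {"offset":[-0.001,0.002,0.039],"angular":[0,0,0],"jaw":0}
  ]
}}

```text
time_s: 11.05
eef_pos: [514.5, -222.0, 14.9]
ee_rot: [0.0, 0.707, 0.707, 0.0]
force: [-0.6, 0.5, -0.1]
grip_width: -0.002
```

{"method": "move_arm", "body": {
  "motion": [
    {"offset":[0,0,0.0015],"angular":[0,0,0],"jaw":0},
    {"offset":[0,0,0.0017],"angular":[0,0,0],"jaw":0}
  ]
}}

```text
time_s: 11.3
eef_pos: [514.6, -222.0, 14.1]
ee_rot: [0.001, 0.707, 0.707, 0.0]
force: [-2.9, 2.1, 9.9]
grip_width: 0.002
```

{"method": "move_arm", "body": {
  "motion": [
    {"offset":[0,0,0.0003],"angular":[0,0,0],"jaw":0},
    {"offset":[-0.015,0,0.0003],"angular":[0,0,0],"jaw":0},
    {"offset":[-0.03,0,0.0003],"angular":[0,0,0],"jaw":0},
    {"offset":[-0.045,0,0.0003],"angular":[0,0,0],"jaw":0},
    {"offset":[-0.057,0,0.0003],"angular":[0,0,0],"jaw":0}
  ]
}}

```text
time_s: 11.92
eef_pos: [514.9, -278.6, 14.1]
ee_rot: [0.0, 0.707, 0.707, 0.001]
force: [0.3, 7.6, 10.9]
grip_width: 0.001
```

{"method": "move_arm", "body": {
  "motion": [
    {"offset":[-0.006,0,0],"angular":[0,0,0],"jaw":0},
    {"offset":[-0.006,0,0],"angular":[0,0,0],"jaw":0},
    {"offset":[-0.006,0,-0.03],"angular":[0,0,0],"jaw":0},
    {"offset":[-0.006,0,-0.09],"angular":[0,0,0],"jaw":0},
    {"offset":[-0.006,0,-0.09],"angular":[0,0,0],"jaw":0}
  ]
}}

```text
time_s: 12.55
eef_pos: [516.0, -286.3, 107.4]
ee_rot: [0.005, 0.707, 0.707, 0.0]
force: [-0.2, -0.0, -0.4]
grip_width: -0.003
```

```bash
python3 - <<'E'
from h import *
st(); cap('wrist','w6'); go(514,-361,0,0)
i=cv2.cvtColor(cv2.imread('pics/w6.png'),cv2.COLOR_BGR2HSV)
m=cv2.inRange(i,(8,70,60),(20,200,255)); m[:, :200]=0
for v in range(100,330,12):
    r=np.where(m[v,230:430])[0]; print(v,(r.min()+230,r.max()+230,len(r)) if len(r) else 0,end=' ')
E
```

```text
t 12.55 p [ 516.  -286.3  107.4] F [-0.2 -0.  -0.4] g -0.003330457155960703 j [-0.7   0.58  1.47  0.    1.09 -0.7 ]
[[ 0.001  1.     0.007]
 [ 1.    -0.001 -0.006]
 [-0.006  0.007 -1.   ]]
t 12.6 p [ 514.9 -285.4  104.7] F [-0.6 -0.5 -0. ] g 0.002085603694297021 j [-0.7   0.58  1.47 -0.    1.09 -0.7 ]
[[ 0.001  1.     0.003]
 [ 1.    -0.001 -0.003]
 [-0.003  0.003 -1.   ]]
offset [-0.0753 -0.0012  0.1049]
angular [ 0.19  0.16 -0.05]
100 0 112 0 124 0 136 0 148 (np.int64(260), np.int64(416), 133) 160 (np.int64(260), np.int64(415), 131) 172 (np.int64(261), np.int64(380), 120) 184 (np.int64(261), np.int64(379), 119) 196 (np.int64(261), np.int64(378), 83) 208 (np.int64(262), np.int64(378), 46) 220 (np.int64(262), np.int64(377), 45) 232 (np.int64(263), np.int64(377), 45) 244 (np.int64(263), np.int64(429), 46) 256 (np.int64(264), np.int64(429), 46) 268 (np.int64(264), np.int64(429), 46) 280 (np.int64(265), np.int64(429), 47) 292 (np.int64(265), np.int64(429), 47) 304 (np.int64(230), np.int64(407), 132) 316 (np.int64(266), np.int64(372), 68) 328 (np.int64(266), np.int64(371), 26)
```

```bash
python3 - <<'E'
from h import *
i=cv2.cvtColor(cv2.imread('pics/w6.png'),cv2.COLOR_BGR2HSV)
m=cv2.inRange(i,(8,70,60),(20,200,255)); r=np.where(m[:,300])[0]; print(r[:3]); v=r[0]
print(w('w6',(261,172),3),w('w6',(380,172),3),w('w6',(300,v),3)); print(w('w6',(150,324),0))
E
```

```text
[142 143 144]
[ 483.9 -245.6    3. ] [ 549.3 -245.8    3. ] [ 505.6 -229.5    3. ]
[ 409.1 -342.3    0. ]
```

{"method": "move_arm", "body": {
  "motion": [
    {"offset":[-0.04,0.001,0],"angular":[0,0,0],"jaw":0.083},
    {"offset":[-0.075,0.001,0],"angular":[0,0,0],"jaw":0.083},
    {"offset":[-0.075,0.001,0.02],"angular":[0,0,0],"jaw":0.083},
    {"offset":[-0.075,0.001,0.05],"angular":[0,0,0],"jaw":0.083},
    {"offset":[-0.075,0.001,0.07],"angular":[0,0,0],"jaw":0.083}
  ]
}}

```text
time_s: 13.22
eef_pos: [514.4, -359.2, 30.1]
ee_rot: [-0.002, 0.707, 0.707, 0.0]
force: [-0.4, 1.0, 0.5]
grip_width: 0.97
```

{"method": "move_arm", "body": {
  "motion": [
    {"offset":[0,0,0.012],"angular":[0,0,0],"jaw":0.083},
    {"offset":[0,0,0.024],"angular":[0,0,0],"jaw":0.083},
    {"offset":[0,0,0.033],"angular":[0,0,0],"jaw":0.083},
    {"offset":[0,0,0.038],"angular":[0,0,0],"jaw":0.083},
    {"offset":[0,0,0.038],"angular":[0,0,0],"jaw":0.083}
  ]
}}

```text
time_s: 13.85
eef_pos: [515.1, -359.8, -5.4]
ee_rot: [-0.0, 0.707, 0.707, 0.0]
force: [-0.0, -0.3, 0.7]
grip_width: 0.969
```

```bash
python3 - <<'E'
from h import *
go(516,-360,-4,0)
E
```

```text
t 13.85 p [ 515.1 -359.8   -5.4] F [-0.  -0.3  0.7] g 0.9690986717972443 j [-0.8   0.81  1.39  0.    0.94 -0.79]
[[ 0.001  1.    -0.   ]
 [ 1.    -0.001  0.   ]
 [ 0.    -0.    -1.   ]]
offset [-0.0002  0.0009 -0.0014]
angular [-0.01 -0.01 -0.05]
```

{"method": "move_arm", "body": {
  "motion": [
    {"offset":[0,0.001,0],"angular":[0,0,0],"jaw":0.06},
    {"offset":[0,0.001,0],"angular":[0,0,0],"jaw":0.06},
    {"offset":[0,0.001,0],"angular":[0,0,0],"jaw":0.06},
    {"offset":[0,0.001,-0.006],"angular":[0,0,0],"jaw":0.06},
    {"offset":[0,0.001,-0.02],"angular":[0,0,0],"jaw":0.06}
  ],
  "squeeze": 60
}}

```text
time_s: 14.48
eef_pos: [515.9, -359.6, 14.8]
ee_rot: [-0.001, 0.707, 0.707, -0.0]
force: [0.1, -0.3, -0.3]
grip_width: 0.743
```

{"method": "move_arm", "body": {
  "motion": [
    {"offset":[0,0,-0.04],"angular":[0,0,0],"jaw":0.06},
    {"offset":[0.02,0,-0.09],"angular":[0,0,8],"jaw":0.06},
    {"offset":[0.05,0.005,-0.14],"angular":[0,0,16],"jaw":0.06},
    {"offset":[0.09,0.01,-0.18],"angular":[0,0,24],"jaw":0.06},
    {"offset":[0.13,0.015,-0.19],"angular":[0,0,32],"jaw":0.06}
  ]
}}

```text
time_s: 15.1
eef_pos: [532.0, -229.1, 208.5]
ee_rot: [0.003, 0.876, 0.482, 0.001]
force: [1.2, -0.5, -0.1]
grip_width: 0.745
```

```bash
python3 - <<'E'
from h import *
go(552.4,-34.4,205,-80.4)
E
```

```text
t 15.1 p [ 532.  -229.1  208.5] F [ 1.2 -0.5 -0.1] g 0.7446727197955935 j [-0.61  0.46  1.38  0.    1.3  -0.04]
[[ 0.535  0.845  0.005]
 [ 0.845 -0.535 -0.003]
 [-0.     0.006 -1.   ]]
offset [ 0.1755 -0.0869  0.003 ]
angular [ 0.32 -0.13 48.07]
```

{"method": "move_arm", "body": {
  "motion": [
    {"offset":[0.035,-0.017,0],"angular":[0,0,9.6],"jaw":0.06},
    {"offset":[0.075,-0.036,0],"angular":[0,0,19.2],"jaw":0.06},
    {"offset":[0.115,-0.056,0],"angular":[0,0,28.8],"jaw":0.06},
    {"offset":[0.155,-0.076,0],"angular":[0,0,38.4],"jaw":0.06},
    {"offset":[0.1755,-0.087,0],"angular":[0,0,48],"jaw":0.06}
  ]
}}

```text
time_s: 15.72
eef_pos: [550.5, -32.9, 205.6]
ee_rot: [0.0, 0.996, 0.085, 0.0]
force: [0.1, -1.2, -0.2]
grip_width: 0.745
```

{"method": "move_arm", "body": {
  "motion": [
    {"offset":[0,0,0.01],"angular":[0,0,0],"jaw":0.06},
    {"offset":[0,0,0.03],"angular":[0,0,0],"jaw":0.06},
    {"offset":[0,0,0.03],"angular":[0,0,0],"jaw":0.06}
  ]
}}

```text
time_s: 16.1
eef_pos: [549.9, -35.7, 173.5]
ee_rot: [-0.0, 0.996, 0.087, -0.001]
force: [-0.2, 0.9, -1.2]
grip_width: 0.748
```

```bash
python3 - <<'E'
from h import *
go(552.4,-34.4,155,-80.4)
E
```

```text
t 16.1 p [549.9 -35.7 173.5] F [-0.2  0.9 -1.2] g 0.7475176103918668 j [-0.28  0.43  1.51 -0.    1.2   1.12]
[[ 0.985  0.174 -0.003]
 [ 0.174 -0.985  0.001]
 [-0.003 -0.001 -1.   ]]
offset [ 0.0028 -0.0008  0.0184]
angular [-0.06  0.16  0.44]
```

{"method": "move_arm", "body": {
  "motion": [
    {"offset":[0.003,-0.001,0.01],"angular":[0,0,0.4],"jaw":0.06},
    {"offset":[0.003,-0.001,0.018],"angular":[0,0,0.4],"jaw":0.06},
    {"offset":[0.003,-0.001,0.024],"angular":[0,0,0.4],"jaw":0.06},
    {"offset":[0.003,-0.001,0.027],"angular":[0,0,0.4],"jaw":0.06},
    {"offset":[0.003,-0.001,0.029],"angular":[0,0,0.4],"jaw":0.06}
  ]
}}

```text
time_s: 16.73
eef_pos: [553.7, -33.7, 146.4]
ee_rot: [0.0, 0.997, 0.083, 0.0]
force: [-3.2, -2.0, 8.2]
grip_width: 0.748
```

{"method": "move_arm", "body": {
  "motion": [
    {"offset":[0,0,0],"angular":[0,0,0],"jaw":0.06},
    {"offset":[0,0,0],"angular":[0,0,0],"jaw":0.06}
  ]
}}

```text
time_s: 16.98
eef_pos: [553.7, -33.7, 146.5]
ee_rot: [0.0, 0.997, 0.083, 0.001]
force: [-2.9, -0.8, 7.3]
grip_width: 0.744
```

{"method": "move_arm", "body": {
  "motion": [
    {"offset":[0,0,-0.001],"angular":[0,0,0],"jaw":0.06},
    {"offset":[0,0,-0.001],"angular":[0,0,0],"jaw":0.083},
    {"offset":[0,0,-0.001],"angular":[0,0,0],"jaw":0.083},
    {"offset":[0,0,-0.03],"angular":[0,0,0],"jaw":0.083},
    {"offset":[-0.03,0,-0.08],"angular":[0,0,0],"jaw":0.083}
  ]
}}

```text
time_s: 17.6
eef_pos: [523.5, -38.2, 224.9]
ee_rot: [-0.001, 0.996, 0.084, -0.002]
force: [-0.5, 0.0, 0.7]
grip_width: 0.97
```

```bash
python3 - <<'E'
from h import *
st()
cap('scene','s7'); crop('s7',240,190,420,330,4)
cap('wrist','w7')
i=cv2.imread('pics/s7_c240_190.png');j=cv2.resize(cv2.imread('pics/w7.png'),None,fx=.5,fy=.5)
i[:240,400:720]=j; cv2.imwrite('pics/a7.png',i)
E
```

```text
t 17.6 p [523.5 -38.2 224.9] F [-0.5  0.   0.7] g 0.969535695278181 j [-0.3   0.33  1.52  0.    1.29  1.11]
[[ 0.986  0.167 -0.003]
 [ 0.167 -0.986  0.001]
 [-0.003 -0.002 -1.   ]]
```

View pics/a7.png

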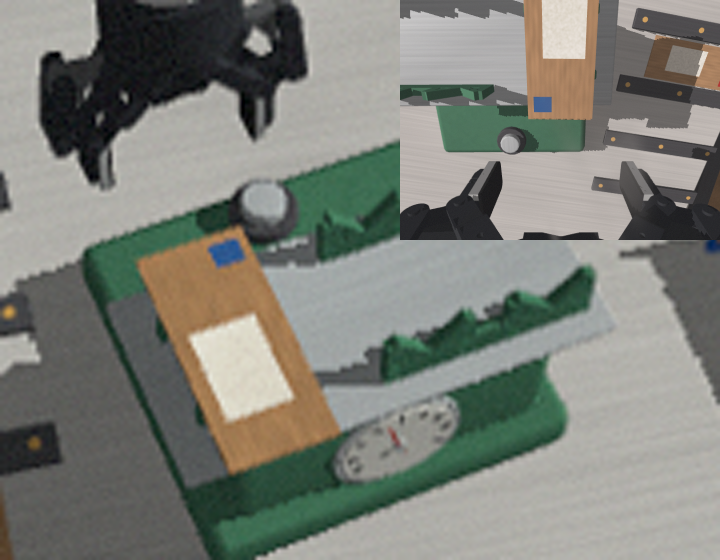

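Mailer 2 lies squarely on mailer 3. Now mailer 1.

```bash
python3 - <<'E'
from h import *
go(613,-225,50,0)
E
```

```text
t 17.7 p [524.  -38.8 230.4] F [ 0.3  0.3 -0.5] g 0.9743523188891611 j [-0.3   0.32  1.52 -0.    1.29  1.11]
[[ 0.986  0.166  0.007]
 [ 0.166 -0.986 -0.002]
 [ 0.007  0.003 -1.   ]]
offset [0.0556 0.1977 0.1815]
angular [  0.44  -0.18 -80.46]
```

{"method": "move_arm", "body": {
  "motion": [
    {"offset":[0.012,0.045,0],"angular":[0,0,-10],"jaw":0},
    {"offset":[0.024,0.09,0],"angular":[0,0,-20],"jaw":0},
    {"offset":[0.038,0.14,0.01],"angular":[0,0,-30],"jaw":0},
    {"offset":[0.05,0.185,0.03],"angular":[0,0,-40],"jaw":0},
    {"offset":[0.0556,0.1977,0.07],"angular":[0,0,-50],"jaw":0}
  ]
}}

```text
time_s: 18.32
eef_pos: [612.3, -226.9, 154.9]
ee_rot: [0.001, 0.867, 0.498, 0.001]
force: [-0.1, 0.1, -0.9]
grip_width: 0.004
```

{"method": "move_arm", "body": {
  "motion": [
    {"offset":[0,0,0.02],"angular":[0,0,-10],"jaw":0},
    {"offset":[0,0,0.05],"angular":[0,0,-20],"jaw":0},
    {"offset":[0,0,0.08],"angular":[0,0,-30.4],"jaw":0},
    {"offset":[0,0,0.11],"angular":[0,0,-30.4],"jaw":0},
    {"offset":[0,0,0.11],"angular":[0,0,-30.4],"jaw":0}
  ]
}}

```text
time_s: 18.95
eef_pos: [610.3, -223.3, 43.0]
ee_rot: [-0.003, 0.707, 0.707, -0.001]
force: [0.1, -0.1, -0.2]
grip_width: 0.0
```

```bash
python3 - <<'E'
from h import *
go(613,-225,15,0)
E
```

```text
t 18.95 p [ 610.3 -223.3   43. ] F [ 0.1 -0.1 -0.2] g 0.00015591535541486872 j [-0.53  0.79  1.28  0.    1.08 -0.53]
[[ 0.001  1.    -0.005]
 [ 1.    -0.001  0.003]
 [ 0.003 -0.005 -1.   ]]
offset [-0.0018  0.0029  0.028 ]
angular [-0.26 -0.16 -0.06]
```

{"method": "move_arm", "body": {
  "motion": [
    {"offset":[-0.001,0.002,0.015],"angular":[0,0,0],"jaw":0},
    {"offset":[-0.001,0.002,0.024],"angular":[0,0,0],"jaw":0},
    {"offset":[-0.001,0.002,0.028],"angular":[0,0,0],"jaw":0},
    {"offset":[-0.001,0.002,0.028],"angular":[0,0,0],"jaw":0}
  ]
}}

```text
time_s: 19.45
eef_pos: [613.5, -225.2, 17.7]
ee_rot: [-0.0, 0.707, 0.707, -0.0]
force: [0.1, -0.1, 0.2]
grip_width: 0.001
```

{"method": "move_arm", "body": {
  "motion": [
    {"offset":[0,0,0.003],"angular":[0,0,0],"jaw":0},
    {"offset":[0,0,0.0043],"angular":[0,0,0],"jaw":0},
    {"offset":[0,0,0.0045],"angular":[0,0,0],"jaw":0}
  ]
}}

```text
time_s: 19.82
eef_pos: [613.6, -225.2, 14.1]
ee_rot: [0.0, 0.707, 0.707, 0.0]
force: [-3.2, 1.3, 7.5]
grip_width: 0.003
```

{"method": "move_arm", "body": {
  "motion": [
    {"offset":[0,0,0.0004],"angular":[0,0,0],"jaw":0},
    {"offset":[-0.015,0,0.0004],"angular":[0,0,0],"jaw":0},
    {"offset":[-0.03,0,0.0004],"angular":[0,0,0],"jaw":0},
    {"offset":[-0.045,0,0.0004],"angular":[0,0,0],"jaw":0},
    {"offset":[-0.055,0,0.0004],"angular":[0,0,0],"jaw":0}
  ]
}}

```text
time_s: 20.45
eef_pos: [614.2, -280.0, 14.1]
ee_rot: [0.0, 0.707, 0.707, 0.001]
force: [-0.4, 5.8, 6.7]
grip_width: 0.0
```

{"method": "move_arm", "body": {
  "motion": [
    {"offset":[-0.006,0,0],"angular":[0,0,0],"jaw":0},
    {"offset":[-0.006,0,0],"angular":[0,0,0],"jaw":0},
    {"offset":[-0.006,0,-0.03],"angular":[0,0,0],"jaw":0},
    {"offset":[-0.006,0,-0.09],"angular":[0,0,0],"jaw":0},
    {"offset":[-0.006,0,-0.09],"angular":[0,0,0],"jaw":0}
  ]
}}

```text
time_s: 21.08
eef_pos: [615.4, -287.4, 108.3]
ee_rot: [0.005, 0.707, 0.707, 0.001]
force: [-0.1, -0.4, -0.1]
grip_width: 0.002
```

```bash
python3 - <<'E'
from h import *
cap('wrist','w8'); go(614,-361,0,0)
i=cv2.cvtColor(cv2.imread('pics/w8.png'),cv2.COLOR_BGR2HSV)
m=cv2.inRange(i,(8,70,60),(20,200,255)); r=np.where(m[:,300])[0]; print(r[:3]); v=r[0]
print(w('w8',(300,v),3))
for u in (v+20,v+30,v+40):
  k=np.where(m[u,230:430])[0]+230; print(u,k.min(),k.max(),len(k),w('w8',(k.min(),u),3),w('w8',(k.max(),u),3))
E
```

```text
t 21.125 p [ 614.2 -286.6  105.1] F [-1.   0.8 -0.6] g 0.003914610554147657 j [-0.61  0.77  1.14 -0.    1.23 -0.61]
[[ 0.001  1.     0.004]
 [ 1.    -0.001 -0.003]
 [-0.003  0.004 -1.   ]]
offset [-0.0741 -0.0005  0.1053]
angular [ 0.21  0.15 -0.05]
[145 146 147]
[ 605.  -232.3    3. ]
165 258 377 120 [ 581.8 -243.1    3. ] [ 647.1 -243.2    3. ]
175 259 377 119 [ 582.1 -248.6    3. ] [ 647.3 -248.8    3. ]
185 259 376 118 [ 581.8 -254.2    3. ] [ 647.  -254.4    3. ]
```

{"method": "move_arm", "body": {
  "motion": [
    {"offset":[-0.04,0,0],"angular":[0,0,0],"jaw":0.083},
    {"offset":[-0.075,0,0],"angular":[0,0,0],"jaw":0.083},
    {"offset":[-0.075,0,0.02],"angular":[0,0,0],"jaw":0.083},
    {"offset":[-0.075,0,0.05],"angular":[0,0,0],"jaw":0.083},
    {"offset":[-0.075,0,0.07],"angular":[0,0,0],"jaw":0.083}
  ]
}}

```text
time_s: 21.75
eef_pos: [612.5, -359.6, 29.4]
ee_rot: [-0.002, 0.707, 0.707, -0.0]
force: [-0.1, -0.2, 0.8]
grip_width: 0.974
```

{"method": "move_arm", "body": {
  "motion": [
    {"offset":[0,0,0.012],"angular":[0,0,0],"jaw":0.083},
    {"offset":[0,0,0.024],"angular":[0,0,0],"jaw":0.083},
    {"offset":[0,0,0.033],"angular":[0,0,0],"jaw":0.083},
    {"offset":[0,0,0.038],"angular":[0,0,0],"jaw":0.083},
    {"offset":[0,0,0.038],"angular":[0,0,0],"jaw":0.083}
  ]
}}

```text
time_s: 22.38
eef_pos: [613.4, -361.2, -5.3]
ee_rot: [-0.0, 0.707, 0.707, 0.0]
force: [0.4, 0.5, 0.1]
grip_width: 0.97
```

```bash
python3 - <<'E'
from h import *
go(614.5,-361,-4,0)
E
```

```text
t 22.375 p [ 613.4 -361.2   -5.3] F [0.4 0.5 0.1] g 0.9703235306630438 j [-0.7   0.97  1.05  0.    1.12 -0.7 ]
[[ 0.001  1.    -0.   ]
 [ 1.    -0.001  0.   ]
 [ 0.    -0.    -1.   ]]
offset [ 0.0002  0.0011 -0.0013]
angular [-0.   -0.   -0.05]
```

{"method": "move_arm", "body": {
  "motion": [
    {"offset":[0,0.001,0],"angular":[0,0,0],"jaw":0.06},
    {"offset":[0,0.001,0],"angular":[0,0,0],"jaw":0.06},
    {"offset":[0,0.001,0],"angular":[0,0,0],"jaw":0.06},
    {"offset":[0,0.001,-0.006],"angular":[0,0,0],"jaw":0.06},
    {"offset":[0,0.001,-0.02],"angular":[0,0,0],"jaw":0.06}
  ],
  "squeeze": 60
}}

```text
time_s: 23.0
eef_pos: [614.0, -360.8, 14.5]
ee_rot: [-0.001, 0.707, 0.707, -0.0]
force: [0.2, -0.4, 0.4]
grip_width: 0.742
```

{"method": "move_arm", "body": {
  "motion": [
    {"offset":[0,0,-0.04],"angular":[0,0,0],"jaw":0.06},
    {"offset":[0.02,-0.005,-0.09],"angular":[0,0,8],"jaw":0.06},
    {"offset":[0.05,-0.01,-0.14],"angular":[0,0,16],"jaw":0.06},
    {"offset":[0.09,-0.018,-0.18],"angular":[0,0,24],"jaw":0.06},
    {"offset":[0.13,-0.026,-0.19],"angular":[0,0,32],"jaw":0.06}
  ]
}}

```text
time_s: 23.62
eef_pos: [588.8, -230.4, 208.8]
ee_rot: [0.003, 0.876, 0.482, 0.001]
force: [0.6, 0.2, -1.3]
grip_width: 0.745
```

```bash
python3 - <<'E'
from h import *
go(553.4,-34.2,205,-80.4)
E
```

```text
t 23.625 p [ 588.8 -230.4  208.8] F [ 0.6  0.2 -1.3] g 0.7445757330042044 j [-0.56  0.57  1.2   0.    1.37  0.01]
[[ 0.535  0.845  0.005]
 [ 0.845 -0.535 -0.003]
 [ 0.     0.006 -1.   ]]
offset [ 0.1468 -0.1349  0.003 ]
angular [ 0.31 -0.15 48.07]
```

{"method": "move_arm", "body": {
  "motion": [
    {"offset":[0.03,-0.027,0],"angular":[0,0,9.6],"jaw":0.06},
    {"offset":[0.06,-0.055,0],"angular":[0,0,19.2],"jaw":0.06},
    {"offset":[0.095,-0.086,0],"angular":[0,0,28.8],"jaw":0.06},
    {"offset":[0.13,-0.118,0],"angular":[0,0,38.4],"jaw":0.06},
    {"offset":[0.147,-0.135,0],"angular":[0,0,48],"jaw":0.06}
  ]
}}

```text
time_s: 24.25
eef_pos: [551.5, -32.8, 205.7]
ee_rot: [0.0, 0.996, 0.085, 0.0]
force: [-0.3, -0.3, -0.2]
grip_width: 0.746
```

{"method": "move_arm", "body": {
  "motion": [
    {"offset":[0,0,0.01],"angular":[0,0,0],"jaw":0.06},
    {"offset":[0,0,0.03],"angular":[0,0,0],"jaw":0.06},
    {"offset":[0,0,0.03],"angular":[0,0,0],"jaw":0.06}
  ]
}}

```text
time_s: 24.62
eef_pos: [551.5, -35.7, 173.5]
ee_rot: [-0.0, 0.996, 0.087, -0.001]
force: [-0.4, -0.5, -0.9]
grip_width: 0.741
```

```bash
python3 - <<'E'
from h import *
go(553.4,-34.2,155,-80.4)
E
```

```text
t 24.625 p [551.5 -35.7 173.5] F [-0.4 -0.5 -0.9] g 0.7414210933986872 j [-0.28  0.44  1.51 -0.    1.2   1.12]
[[ 0.985  0.174 -0.003]
 [ 0.174 -0.985  0.001]
 [-0.003 -0.001 -1.   ]]
offset [ 0.0022 -0.0011  0.0185]
angular [-0.06  0.15  0.44]
```

{"method": "move_arm", "body": {
  "motion": [
    {"offset":[0.002,-0.001,0.01],"angular":[0,0,0.4],"jaw":0.06},
    {"offset":[0.002,-0.001,0.018],"angular":[0,0,0.4],"jaw":0.06},
    {"offset":[0.002,-0.001,0.022],"angular":[0,0,0.4],"jaw":0.06},
    {"offset":[0.002,-0.001,0.024],"angular":[0,0,0.4],"jaw":0.06},
    {"offset":[0.002,-0.001,0.024],"angular":[0,0,0.4],"jaw":0.06}
  ]
}}

```text
time_s: 25.25
eef_pos: [554.0, -33.9, 151.2]
ee_rot: [0.0, 0.997, 0.083, 0.0]
force: [-2.4, -2.6, 5.1]
grip_width: 0.743
```

{"method": "move_arm", "body": {
  "motion": [
    {"offset":[0,0,-0.001],"angular":[0,0,0],"jaw":0.06},
    {"offset":[0,0,-0.001],"angular":[0,0,0],"jaw":0.083},
    {"offset":[0,0,-0.001],"angular":[0,0,0],"jaw":0.083},
    {"offset":[0,0,-0.03],"angular":[0,0,0],"jaw":0.083},
    {"offset":[-0.03,0,-0.08],"angular":[0,0,0],"jaw":0.083}
  ]
}}

```text
time_s: 25.88
eef_pos: [523.9, -38.2, 229.9]
ee_rot: [-0.001, 0.996, 0.084, -0.002]
force: [0.9, -0.4, 0.7]
grip_width: 0.971
```

```bash
python3 - <<'E'
from h import *
cap('scene','s9'); crop('s9',240,190,420,330,4)
cap('wrist','w9')
i=cv2.imread('pics/s9_c240_190.png');j=cv2.resize(cv2.imread('pics/w9.png'),None,fx=.5,fy=.5)
i[:240,400:720]=j
k=cv2.imread('pics/s9.png')[215:325,380:480]; i[320:540,520:720]=cv2.resize(k,None,fx=2,fy=2)[:220,:200]
cv2.imwrite('pics/a9.png',i)
go(505,150,300)
E
```

```text
t 25.975 p [524.5 -38.9 235.5] F [ 0.8  0.4 -0.5] g 0.9754477187996043 j [-0.3   0.32  1.51  0.    1.31  1.11]
[[ 0.986  0.166  0.007]
 [ 0.166 -0.986 -0.002]
 [ 0.007  0.003 -1.   ]]
offset [ 0.0126 -0.1893 -0.0651]
```

View pics/a9.png

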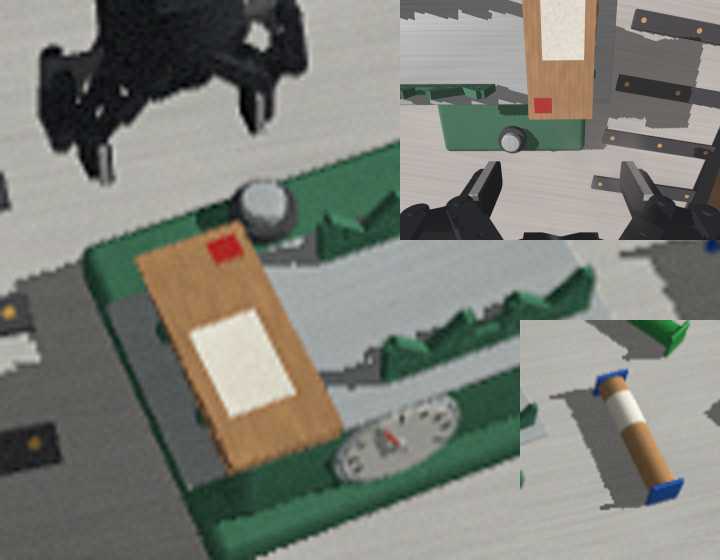

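The three-mailer pile is flat and square, and tube2 still lies at about the same place. Next, the tube.

{"method": "move_arm", "body": {
  "motion": [
    {"offset":[0.01,-0.03,-0.03],"angular":[0,0,0],"jaw":0.075},
    {"offset":[0.03,-0.085,-0.06],"angular":[0,0,2],"jaw":0.075},
    {"offset":[0.05,-0.14,-0.06],"angular":[0,0,3],"jaw":0.075},
    {"offset":[0.072,-0.19,-0.06],"angular":[0,0,4],"jaw":0.075},
    {"offset":[0.092,-0.245,-0.06],"angular":[0,0,5],"jaw":0.075}
  ]
}}

```text
time_s: 26.6
eef_pos: [574.5, 220.3, 290.1]
ee_rot: [-0.0, 0.999, 0.039, -0.0]
force: [1.2, -0.4, -0.1]
grip_width: 0.878
```

```bash
python3 - <<'E'
from h import *
go(560,337,210,-87.6)
E
```

```text
t 26.6 p [574.5 220.3 290.1] F [ 1.2 -0.4 -0.1] g 0.8775730401397361 j [0.18 0.5  1.11 0.   1.54 1.67]
[[ 0.997  0.079 -0.001]
 [ 0.079 -0.997  0.   ]
 [-0.001 -0.    -1.   ]]
offset [-0.0052 -0.1175  0.0801]
angular [-0.01  0.04  2.11]
```

{"method": "move_arm", "body": {
  "motion": [
    {"offset":[-0.002,-0.05,0.01],"angular":[0,0,1],"jaw":0.075},
    {"offset":[-0.005,-0.09,0.04],"angular":[0,0,2],"jaw":0.075},
    {"offset":[-0.005,-0.11,0.07],"angular":[0,0,2],"jaw":0.075},
    {"offset":[-0.005,-0.11,0.08],"angular":[0,0,2],"jaw":0.075},
    {"offset":[-0.005,-0.11,0.08],"angular":[0,0,2],"jaw":0.075}
  ]
}}

```text
time_s: 27.22
eef_pos: [560.9, 326.8, 210.6]
ee_rot: [0.0, 1.0, 0.022, -0.0]
force: [0.5, -0.7, -0.1]
grip_width: 0.878
```

```bash
python3 - <<'E'
from h import *
st(); cap('wrist','w10')
E
```

```text
t 27.225 p [560.9 326.8 210.6] F [ 0.5 -0.7 -0.1] g 0.8777508851225151 j [ 0.35  0.62  1.12 -0.    1.4   1.87]
[[ 0.999  0.044 -0.001]
 [ 0.044 -0.999 -0.   ]
 [-0.001  0.    -1.   ]]
```

View pics/w10.png

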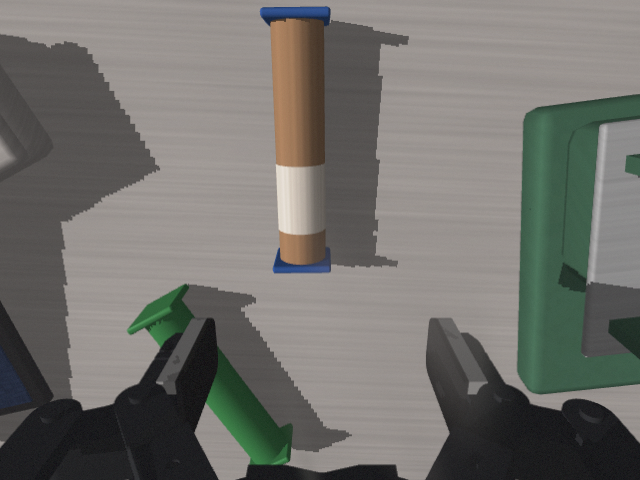

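The tube's axis runs from about (298,25) to (303,245). Its near plug ends at v≈271 and its far plug at v≈8.

```bash
python3 - <<'E'
from h import *
a=w('w10',(298.5,25),24);b=w('w10',(303,245),24); print(a,b,np.degrees(np.arctan2(*(a-b)[1::-1])))
print('near',w('w10',(302,271),0),w('w10',(303,250),44),'far',w('w10',(296,8),44),w('w10',(296,22),44))
c=cal('w10'); M=cv2.Rodrigues(np.array(c['rvec'],float))[0]; print('cam',-M.T@np.array(c['tvec']).ravel())
go(600,340,80,-88)
E
```

```text
[684.9 347.2  24. ] [529.  339.6  24. ] 2.790913856731221
near [496.3 340.4   0. ] [532.4 339.   44. ] far [691.9 348.   44. ] [684.  347.8  44. ]
cam [645.73128736 331.14520224 342.03012888]
t 27.275 p [561.2 326.7 211.7] F [-0.1  0.2 -0.1] g 0.878180149917783 j [ 0.35  0.61  1.12 -0.    1.4   1.87]
[[ 0.999  0.043  0.001]
 [ 0.043 -0.999  0.   ]
 [ 0.001 -0.    -1.   ]]
offset [ 0.0392 -0.0116  0.1317]
angular [-0.01 -0.06  0.49]
```

{"method": "move_arm", "body": {
  "motion": [
    {"offset":[0.02,-0.008,0.05],"angular":[0,0,0],"jaw":0.075},
    {"offset":[0.0427,-0.0148,0.1],"angular":[0,0,0],"jaw":0.075},
    {"offset":[0.0427,-0.0148,0.145],"angular":[0,0,0],"jaw":0.075},
    {"offset":[0.0427,-0.0148,0.16],"angular":[0,0,0],"jaw":0.075},
    {"offset":[0.0427,-0.0148,0.16],"angular":[0,0,0],"jaw":0.075}
  ]
}}

```text
time_s: 27.9
eef_pos: [603.3, 343.9, 52.0]
ee_rot: [-0.0, 1.0, 0.022, 0.001]
force: [-0.2, -0.1, 0.7]
grip_width: 0.877
```

```bash
python3 - <<'E'
from h import *
go(603,343.3,14,-87.2)
E
```

```text
t 27.9 p [603.3 343.9  52. ] F [-0.2 -0.1  0.7] g 0.8768013412911664 j [ 0.35  0.86  1.11 -0.    1.17  1.88]
[[ 0.999  0.044  0.001]
 [ 0.044 -0.999  0.   ]
 [ 0.001 -0.    -1.   ]]
offset [-0.0003  0.0006  0.038 ]
angular [-0.02 -0.06 -0.29]
```

{"method": "move_arm", "body": {
  "motion": [
    {"offset":[0,0.0005,0.015],"angular":[0,0,0],"jaw":0.075},
    {"offset":[0,0.0005,0.028],"angular":[0,0,0],"jaw":0.075},
    {"offset":[0,0.0005,0.036],"angular":[0,0,0],"jaw":0.075},
    {"offset":[0,0.0005,0.036],"angular":[0,0,0],"jaw":0.075}
  ]
}}

```text
time_s: 28.4
eef_pos: [602.4, 343.7, 14.1]
ee_rot: [0.0, 1.0, 0.022, -0.001]
force: [-0.3, -0.0, 0.5]
grip_width: 0.875
```

{"method": "move_arm", "body": {
  "motion": [
    {"offset":[0,0,0],"angular":[0,0,0],"jaw":0.025},
    {"offset":[0,0,0],"angular":[0,0,0],"jaw":0.025},
    {"offset":[0,0,0],"angular":[0,0,0],"jaw":0.025},
    {"offset":[0,0,0],"angular":[0,0,0],"jaw":0.025}
  ],
  "squeeze": 40
}}

```text
time_s: 28.9
eef_pos: [603.0, 343.9, 15.5]
ee_rot: [-0.0, 1.0, 0.022, 0.001]
force: [0.4, 0.8, 5.1]
grip_width: 0.409
```

```bash
python3 - <<'E'
from h import *
st()
E
```

```text
t 28.9 p [603.  343.9  15.5] F [0.4 0.8 5.1] g 0.4091675629631411 j [0.35 0.91 1.13 0.   1.11 1.88]
[[ 0.999  0.045  0.001]
 [ 0.045 -0.999  0.   ]
 [ 0.001 -0.    -1.   ]]
```

{"method": "move_arm", "body": {
  "motion": [
    {"offset":[0,0,-0.02],"angular":[0,0,0],"jaw":0.025},
    {"offset":[0,0,-0.07],"angular":[0,0,0],"jaw":0.025},
    {"offset":[0,0,-0.13],"angular":[0,0,0],"jaw":0.025},
    {"offset":[-0.005,0.02,-0.19],"angular":[0,0,-1],"jaw":0.025},
    {"offset":[-0.01,0.06,-0.23],"angular":[0,0,-3],"jaw":0.025}
  ]
}}

```text
time_s: 29.52
eef_pos: [595.0, 283.7, 248.7]
ee_rot: [-0.0, 0.999, 0.05, 0.002]
force: [0.9, -1.2, -1.7]
grip_width: 0.408
```

```bash
python3 - <<'E'
from h import *
go(577.5,148.5,235,-80.4)
E
```

```text
t 29.525 p [595.  283.7 248.7] F [ 0.9 -1.2 -1.7] g 0.40818801621475 j [0.27 0.62 1.02 0.   1.5  1.74]
[[ 0.995  0.1    0.003]
 [ 0.1   -0.995  0.001]
 [ 0.004 -0.001 -1.   ]]
offset [-0.0309  0.1328  0.0135]
angular [-0.04 -0.21 -3.88]
```

{"method": "move_arm", "body": {
  "motion": [
    {"offset":[-0.01,0.045,0],"angular":[0,0,-1.5],"jaw":0.025},
    {"offset":[-0.02,0.09,0],"angular":[0,0,-3],"jaw":0.025},
    {"offset":[-0.031,0.128,0],"angular":[0,0,-3.8],"jaw":0.025},
    {"offset":[-0.031,0.128,0.01],"angular":[0,0,-3.8],"jaw":0.025},
    {"offset":[-0.031,0.128,0.01],"angular":[0,0,-3.8],"jaw":0.025}
  ]
}}

```text
time_s: 30.15
eef_pos: [576.5, 153.3, 234.6]
ee_rot: [-0.0, 0.997, 0.081, -0.001]
force: [-0.3, 0.2, -2.5]
grip_width: 0.413
```

```bash
python3 - <<'E'
from h import *
go(577.5,148.5,190,-80.4)
E
```

```text
t 30.15 p [576.5 153.3 234.6] F [-0.3  0.2 -2.5] g 0.4134385857664955 j [0.06 0.48 1.28 0.   1.39 1.47]
[[ 0.987  0.162 -0.001]
 [ 0.162 -0.987  0.   ]
 [-0.001 -0.    -1.   ]]
offset [0.0003 0.0049 0.0446]
angular [-0.02  0.07 -0.26]
```

{"method": "move_arm", "body": {
  "motion": [
    {"offset":[0,0.005,0.015],"angular":[0,0,-0.3],"jaw":0.025},
    {"offset":[0,0.005,0.03],"angular":[0,0,-0.3],"jaw":0.025},
    {"offset":[0,0.005,0.044],"angular":[0,0,-0.3],"jaw":0.025},
    {"offset":[0,0.005,0.048],"angular":[0,0,-0.3],"jaw":0.025},
    {"offset":[0,0.005,0.048],"angular":[0,0,-0.3],"jaw":0.025}
  ]
}}

```text
time_s: 30.78
eef_pos: [577.7, 148.1, 186.6]
ee_rot: [0.0, 0.996, 0.084, -0.0]
force: [1.1, -0.8, -1.7]
grip_width: 0.409
```

```bash
python3 - <<'E'
from h import *
go(577.5,148.5,170.5,-80.4)
cap('scene','s11'); crop('s11',280,180,420,320,4); cap('wrist','w11')
i=cv2.imread('pics/s11_c280_180.png'); j=cv2.resize(cv2.imread('pics/w11.png')[:,160:480],(240,360)); o=np.zeros((560,800,3),np.uint8); o[:,:560]=i; o[:360,560:]=j; cv2.imwrite('pics/a11.png',o)
E
```

```text
t 30.775 p [577.7 148.1 186.6] F [ 1.1 -0.8 -1.7] g 0.4090754025817961 j [ 0.05  0.51  1.35 -0.    1.28  1.46]
[[ 0.986  0.168 -0.   ]
 [ 0.168 -0.986 -0.   ]
 [-0.     0.    -1.   ]]
offset [-0.0002 -0.0004  0.0161]
angular [0.   0.01 0.05]
```

View pics/a11.png

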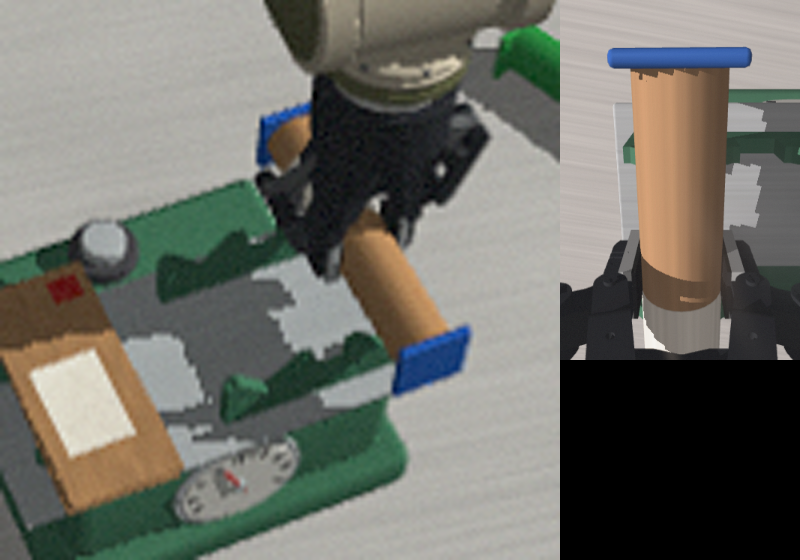

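The tube hangs level over the outer lane, between the saddles. I'm lowering it.

{"method": "move_arm", "body": {
  "motion": [
    {"offset":[0,0,0.006],"angular":[0,0,0],"jaw":0.025},
    {"offset":[0,0,0.011],"angular":[0,0,0],"jaw":0.025},
    {"offset":[0,0,0.014],"angular":[0,0,0],"jaw":0.025},
    {"offset":[0,0,0.015],"angular":[0,0,0],"jaw":0.025},
    {"offset":[0,0,0.015],"angular":[0,0,0],"jaw":0.025}
  ]
}}

```text
time_s: 31.5
eef_pos: [577.7, 148.0, 171.8]
ee_rot: [0.0, 0.996, 0.084, 0.0]
force: [-0.6, -0.3, -0.2]
grip_width: 0.411
```

{"method": "move_arm", "body": {
  "motion": [
    {"offset":[0,0,0.001],"angular":[0,0,0],"jaw":0.025},
    {"offset":[0,0,0.0018],"angular":[0,0,0],"jaw":0.025},
    {"offset":[0,0,0.0018],"angular":[0,0,0],"jaw":0.025}
  ]
}}

```text
time_s: 31.88
eef_pos: [577.8, 148.0, 170.1]
ee_rot: [0.0, 0.996, 0.084, 0.0]
force: [0.2, -1.3, 1.2]
grip_width: 0.408
```

{"method": "move_arm", "body": {
  "motion": [
    {"offset":[0,0,0],"angular":[0,0,0],"jaw":0.055},
    {"offset":[0,0,0],"angular":[0,0,0],"jaw":0.055},
    {"offset":[0,0,-0.01],"angular":[0,0,0],"jaw":0.055},
    {"offset":[0,0,-0.05],"angular":[0,0,0],"jaw":0.055},
    {"offset":[0,0,-0.1],"angular":[0,0,0],"jaw":0.055}
  ]
}}

```text
time_s: 32.5
eef_pos: [577.3, 148.0, 271.3]
ee_rot: [-0.0, 0.996, 0.084, -0.001]
force: [-0.2, 0.0, -0.0]
grip_width: 0.647
```

```bash
python3 - <<'E'
from h import *
go(448.4,29.3,150,-80.4)
E
```

```text
t 32.5 p [577.3 148.  271.3] F [-0.2  0.  -0. ] g 0.6471061898761427 j [0.05 0.46 1.22 0.   1.47 1.46]
[[ 0.986  0.168 -0.001]
 [ 0.168 -0.986 -0.   ]
 [-0.001 -0.    -1.   ]]
offset [-0.1469  0.0955  0.1215]
angular [-0.01  0.07  0.05]
```

{"method": "move_arm", "body": {
  "motion": [
    {"offset":[-0.04,0.025,0],"angular":[0,0,0],"jaw":0},
    {"offset":[-0.09,0.06,0],"angular":[0,0,0],"jaw":0},
    {"offset":[-0.13,0.085,0.02],"angular":[0,0,0],"jaw":0},
    {"offset":[-0.147,0.0955,0.05],"angular":[0,0,0],"jaw":0},
    {"offset":[-0.147,0.0955,0.09],"angular":[0,0,0],"jaw":0}
  ]
}}

```text
time_s: 33.12
eef_pos: [448.7, 28.4, 180.7]
ee_rot: [0.001, 0.997, 0.083, 0.002]
force: [1.2, 0.6, -0.9]
grip_width: -0.001
```

```bash
python3 - <<'E'
from h import *
go(448.4,29.3,85,-80.4)
cap('top','t12'); crop('t12',230,130,400,300,4)
cap('scene','s12'); crop('s12',240,180,420,320,4)
i=cv2.imread('pics/s12_c240_180.png'); cv2.imwrite('pics/a12.png',i)
E
```

```text
t 33.125 p [448.7  28.4 180.7] F [ 1.2  0.6 -0.9] g -0.0006761325561175353 j [-0.2   0.21  1.8  -0.    1.12  1.21]
[[ 0.986  0.166  0.004]
 [ 0.166 -0.986 -0.001]
 [ 0.003  0.001 -1.   ]]
offset [-0.0005 -0.0011  0.0957]
angular [ 0.08 -0.2  -0.04]
```

View pics/a12.png

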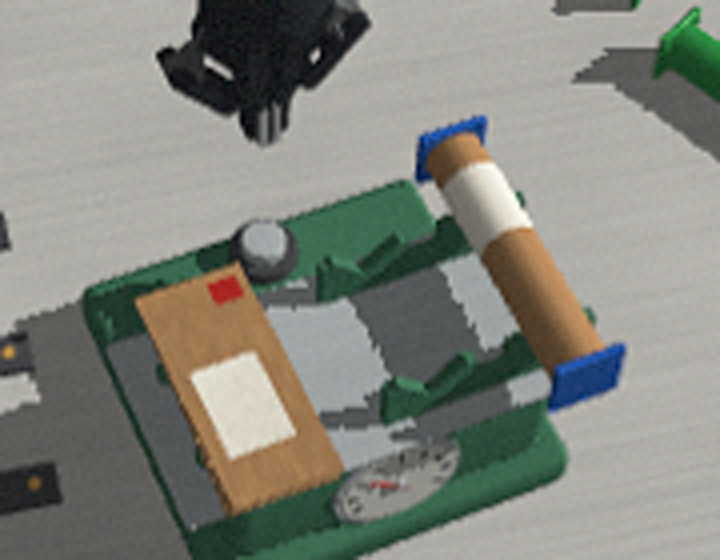

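The tube is seated in both outer vees and the pile is in order. I'm checking how the tube is centred along the lane, then pressing the button.

```bash
python3 - <<'E'
from h import *
a=w('s12',(240+452/4,180+126/4),199);b=w('s12',(240+588/4,180+361/4),199); c=(a+b)/2; th=np.radians(9.6); d=(c-[577.5,148.5,199])[:2]
print(a,b,'own err',d@[np.cos(th),np.sin(th)],d@[-np.sin(th),np.cos(th)],'len',np.linalg.norm(a-b),'yaw',np.degrees(np.arctan2(*(b-a)[1::-1])))
E
```

```text
[493.9 135.6 199. ] [668.4 162.6 199. ] own err 3.6989467833369813 -0.01710830327147207 len 176.5764706862157 yaw 8.795501995903122
```

{"method": "move_arm", "body": {
  "motion": [
    {"offset":[0,-0.001,0.05],"angular":[0,0,0],"jaw":0},
    {"offset":[0,-0.001,0.09],"angular":[0,0,0],"jaw":0},
    {"offset":[0,-0.001,0.1],"angular":[0,0,0],"jaw":0},
    {"offset":[0,-0.001,0.1],"angular":[0,0,0],"jaw":0}
  ]
}}

```text
time_s: 33.72
eef_pos: [449.6, 30.2, 81.3]
ee_rot: [0.0, 0.996, 0.084, 0.001]
force: [-0.5, 0.1, -1.1]
grip_width: 0.002
```

{"method": "move_arm", "body": {
  "motion": [
    {"offset":[0,0,0.006],"angular":[0,0,0],"jaw":0},
    {"offset":[0,0,0.011],"angular":[0,0,0],"jaw":0},
    {"offset":[0,0,0.014],"angular":[0,0,0],"jaw":0},
    {"offset":[0,0,0.0145],"angular":[0,0,0],"jaw":0},
    {"offset":[0,0,0.0145],"angular":[0,0,0],"jaw":0}
  ]
}}

```text
time_s: 34.35
eef_pos: [449.6, 30.1, 66.8]
ee_rot: [0.0, 0.996, 0.084, 0.001]
force: [-1.9, 1.0, 15.8]
grip_width: 0.004
```

{"method": "move_arm", "body": {
  "motion": [
    {"offset":[0,0,0],"angular":[0,0,0],"jaw":0},
    {"offset":[0,0,0],"angular":[0,0,0],"jaw":0},
    {"offset":[0,0,0],"angular":[0,0,0],"jaw":0}
  ]
}}

```text
time_s: 34.72
eef_pos: [449.6, 30.1, 66.8]
ee_rot: [0.0, 0.996, 0.084, 0.001]
force: [-2.0, 1.5, 15.8]
grip_width: 0.001
```

{"method": "move_arm", "body": {
  "motion": [
    {"offset":[0,0,-0.02],"angular":[0,0,0],"jaw":0},
    {"offset":[0,0,-0.07],"angular":[0,0,0],"jaw":0},
    {"offset":[-0.03,0,-0.12],"angular":[0,0,0],"jaw":0},
    {"offset":[-0.06,0,-0.15],"angular":[0,0,0],"jaw":0},
    {"offset":[-0.06,0,-0.15],"angular":[0,0,0],"jaw":0}
  ]
}}

```text
time_s: 35.35
eef_pos: [389.1, 20.0, 217.2]
ee_rot: [0.001, 0.996, 0.084, 0.002]
force: [0.5, 0.2, -0.7]
grip_width: 0.006
```

```bash
python3 - <<'E'
from h import *
st(); cap('scene','s13'); cap('wrist','w13')
i=np.vstack([cv2.resize(cv2.imread('pics/s13.png')[180:400,150:450],(600,440)),cv2.resize(cv2.imread('pics/w13.png')[:320],(320,160))[:, :].repeat(1,0) if 0 else np.zeros((0,600,3),np.uint8)]); cv2.imwrite('pics/a13.png',i)
E
```

```text
t 35.35 p [389.1  20.  217.2] F [ 0.5  0.2 -0.7] g 0.006192479581189866 j [-0.25  0.03  1.91 -0.    1.2   1.15]
[[ 0.986  0.167  0.004]
 [ 0.167 -0.986 -0.001]
 [ 0.004  0.002 -1.   ]]
```

View pics/a13.png

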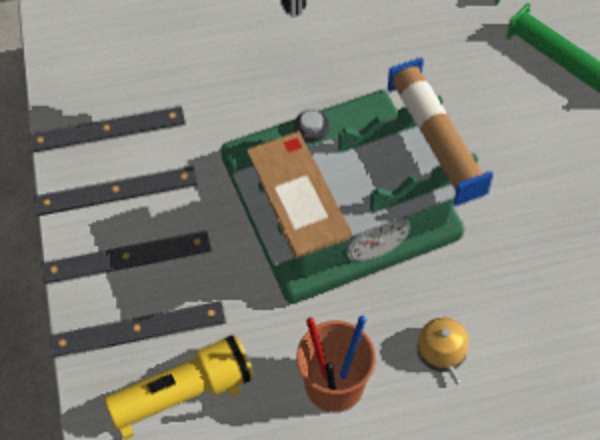

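The load is in place, the button is up and the bystanders have not moved. One last look from above to confirm no white-plug tube was hidden by the arm.

```bash
python3 -c "
from h import *
cap('top','t14')"
```

```text
(no output)
```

View pics/t14.png

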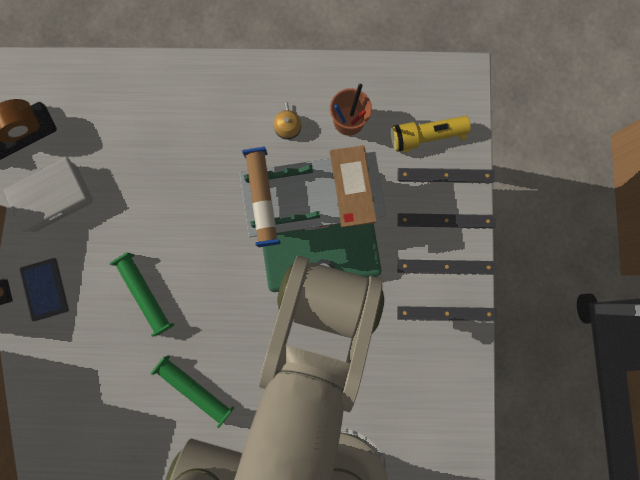

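No white-plug tube is anywhere on the table. The pile at (352,186) and the tube at (261,197) are in place, so I'm handing in.

```bash
python3 -c "
from rig import ctrl
print(ctrl.finish_job())"
```

```text
the job is handed in; nothing more can be done
None
```

I loaded the whole consignment, pressed the scale's button and handed the job in at about 35 s of robot time. No verdict was reported.

- **Mailers:** I slid all three over the table edge, gripped them there and stacked them flat on the letter ribs. The first measured within about 4 mm and 0.2° of centre, though the scene camera was itself about 3 mm off. The other two looked squared up on it in the pictures, but I did not measure them. Both met resistance higher than expected while going down, probably fingertips catching the mailer below, so I let them drop the last few millimetres.
- **Tube:** only tube2 (blue plugs) was present; no white-plug tube showed in any view. It lies in both vees of the outer lane, about 4 mm off centre lengthwise, about 0 mm sideways and under 1° off in direction.
- **Button:** I pressed it to its stop (about 6 mm, 16 N) and held it for over 0.3 s, then backed off. In the last pictures it is up again.
- **Rest of the table:** in the last pictures the pen pot, bell, torch and green look-alikes are where they started, and the robot touches nothing.

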